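# Zero the counting scale with a stylus, then count out two rollers

## Task

Take the stylus from its stand and, while the scale's tray is still empty, use its tip to press the scale's zero button - the one at the bottom of the round hole, not the square one - holding it well down for at least half a second and pushing gently so that the button is not damaged. Then put the stylus back upright in its stand, fully home, and stand exactly two of the four wooden rollers upright in the scale's tray, leaving the other two standing where they are. Do not disturb the white carton, the tape roll or the bottle.

Things in the scene. Friction and masses are not known exactly. Their poses are not given: they have to be found in the camera images.
- scale: Grey counting scale fixed to the bench, 250 by 220 mm. Origin on the bench; x runs from its front to its back, y to its left, z up. The panel along the front slopes, outward normal (-sin 30deg, 0, cos 30deg) in this frame, with two holes 124 mm apart holding recessed black buttons that move along it. The front looks roughly to the robot's left. Behind it: steel tray, rim 102 mm up.
- zero_rim (a point): Centre of the mouth of the ROUND hole, 18 mm in diameter, in the panel face, 55 mm above the bench, on the scale's +y side. The hole's axis is the panel normal, 30 degrees from vertical. The zero button fills it; its flat face lies 8 to 18 mm below the mouth: this depth differs from start to start and is not reported, so feel for it.
- other_rim (a point): Centre of the mouth of the SQUARE hole, 18 by 18 mm, on the scale's -y side: another recessed button, to be left alone.
- zero (a joint): Travel (m) of the zero button: 0 at rest, 0.006 fully down. Spring: about 0.9 N to start it moving, rising evenly to 6 N fully down; pressed means beyond 4 mm. It springs back by itself. More than 20 N from the stylus damages the scale.
- other (a joint): Travel of the other button, 0 at rest, 0.006 fully down, same spring. Leave it.
- tray (a point): Centre of the tray's inner floor, 72 mm above the bench. The inside of the tray is 162 mm (scale x) by 212 mm (scale y), with walls 30 mm high above this floor.
- stylus: Loose stylus, about 70 g, 150 mm long, upright and tip down in its stand. Origin at its tip, z up its length. Steel shank 9 mm in diameter with a blunt tip from z = 0 to 60 mm, then a square wooden handle 20 by 20 mm (faces across x and y) from 60 to 150 mm, with a brass end cap. The handle's shoulder rests on the stand's top, the tip then 15 mm above the bench.
- stylus_tip (a point): Tip of the stylus (same point as its origin).
- stand: Dark wooden block fixed to the bench, 64 by 64 mm and 75 mm high, origin under its centre. In its top a central vertical hole 13 mm in diameter, 65 mm deep, takes the stylus's shank; the stylus is home when its shoulder rests on the block, its origin 15 mm above the block's.
- roller0: One of four identical loose wooden texture rollers, standing upright on the plywood board, origin under its centre, z up. 80 mm high, about 45 g: body 32 mm in diameter up to 56 mm, then a knob 18 mm in diameter from 60 to 80 mm.
- roller1: One of four identical loose wooden texture rollers, standing upright on the plywood board, origin under its centre, z up. 80 mm high, about 45 g: body 32 mm in diameter up to 56 mm, then a knob 18 mm in diameter from 60 to 80 mm.
- roller2: One of four identical loose wooden texture rollers, standing upright on the plywood board, origin under its centre, z up. 80 mm high, about 45 g: body 32 mm in diameter up to 56 mm, then a knob 18 mm in diameter from 60 to 80 mm.
- roller3: One of four identical loose wooden texture rollers, standing upright on the plywood board, origin under its centre, z up. 80 mm high, about 45 g: body 32 mm in diameter up to 56 mm, then a knob 18 mm in diameter from 60 to 80 mm.
- board: Plywood board fixed to the bench, 170 by 170 mm, 8 mm thick, origin under its centre; the four rollers stand on it about 94 mm apart in a square along its axes.
- carton: Bystander: white carton 65 by 65 mm, 90 mm high, loose, origin under its centre.
- tape: Bystander: roll of brown tape lying flat, 76 mm in diameter, 48 mm high, loose, origin under its centre.
- bottle: Bystander: bottle with a blue label, 60 mm in diameter, 180 mm high, loose, origin under its centre.
Mind the look-alikes: they are no part of the job. Leave any green or pink look-alike of the roller3 alone.

How it is judged:
By the outcome, as a careful person would: the job done as asked, in the order asked, and still so for the second after the job is handed in, with the robot touching nothing.
It also fails if it takes over 72 s, if anything falls off the work surface, if the arm or the gripper's body presses on something with over 40 N, if the wrist force passes 120 N, or if a joint passes its speed limit or range.

## Robot

A 6-joint arm with a two-finger parallel gripper is mounted at the origin on the work surface. World frame = base frame: x ahead of the robot, y to its left, z up, the work surface at z = 0. Lengths are in m, angles in rad, forces in N, time in s.
With the tool pointing down it reaches from about 0.3 to 0.875 m from the base axis. Payload 6.4 kg.
Tool frame: the origin (TCP) lies midway between the tips of the shut fingers; the grasp point (between the pads) lies 19 mm behind it; z points along the fingers, y is the line along which they close (so a half turn about z gives the same grasp; the last joint's range is limited). The gripper opens to 85 mm and grips with 20 to 120 N. Pads are 22 mm wide; open, the fingers measure 114 mm over their backs; the gripper's body (76 mm by 85 mm) begins 54 mm behind the grasp point. The pads swing forward as they close: fully open they stand 13 mm farther back than shut.
Start: joints at [1.108, 0.181, 1.607, -0, 1.354, -0.206], TCP at [0.146, 0.556, 0.231] pointing down, gripper open.
Joint ranges: [-2.99, 2.99], [-0.89, 2.07], [0.3, 2.58], [-1.14, 4.28], [0, 2.63], [-3.12, 3.12]. Speed limits (rad/s): [2.57, 2.57, 3.01, 3.14, 3.14, 3.14].

## Interface

Orientations are given as a unit quaternion [w, x, y, z].
In Python, from bench import ctrl, vision, workorder gives the robot as it stands. The module is installed in compiled form; this text tells all that it offers.
- The arm moves only by the tool servo_tool, never from a script. Its argument "steps" is a list of rows, each an object of numbers: "dx", "dy", "dz": the shift along the world's x, y, z as a fraction of full scale; "wx", "wy", "wz": the turn, a rotation vector about the world's x, y, z as a fraction of full scale. A call has exactly 5 rows; each row is the pose to reach, as a shift and turn from the pose commanded when the call began, turning the shorter way round; what a row does not reach only later rows make up. Full scale, the value 1, is 100 mm for a shift and pi rad for a turn. A row lasts 1/12 s, in which the tool goes at most 41.7 mm and 7.16 degrees, less where a joint would pass 70% of its speed; a pose out of reach is approached as far as the arm can. A call with a number of a shift or a turn outside -1 to 1 is refused whole. A call with a gripper value outside its range is refused whole. "jaw" is the opening, from 0 (shut) to 1 (fully open), set as the call begins (left out, the last holds). The fingers move at their own pace and stop on an object; the grip force is fixed at half the most. Time passes only in rows, so rows that repeat a pose let the fingers close, or fill a call up. It gives the time, the measured TCP pose, the force, the opening and the grip force at its end, in the units of the state.
- ctrl.get_obs(): the state, without advancing time (a new reading comes with each control period).
- vision.camera(name): name is "scene" or "top"; returns a dict with "frame" (480x640x3 uint8, red, green, blue), "vfov" (degrees; the focal length in pixels is half the picture's height over the tangent of half this angle, whatever the lens; pixels are square), "cx", "cy" (the principal point, pixels), "camera_from_world" (4x4, takes a point from world to camera coordinates). Camera axes: x right, y up, looking along -z (the intrinsics and any distortion apply to the point x, -y, -z); pixel columns grow to the right and rows downward; lengths in m; the calibration is good to about 2 mm. A picture is of the moment at which its call begins. There is no depth.
- workorder.hand_in(): hands the job in; it is judged then, once.
The state is a dict: "time_s": time; "q": joint angles; "dq": joint speeds; "joint_efforts": joint torques, N m; "eef_pos": TCP position; "eef_rot": TCP orientation; "wrist_force": force on the tool from outside, world axes, zero at the start; "torque": the same for the moment, N m; "opening": opening from 0.0 (shut) to 1.0 (fully open); "grasp_force": force on a finger pad.
Only numpy, scipy, OpenCV 4.12 (cv2) and the standard library are available. Lean on these libraries where they do the work, as an engineer would, in place of code of your own. Each camera call takes 0.05 s, during which the arm holds its last target. There are 200 camera calls.

## Working session

There is one attempt and no reset: what is moved stays moved. The work goes in short steps, Python scripts to look and compute and a tool call to move; the robot and the scene stay as the last step left them, time stands still between calls to the robot, and variables do not carry over. Pictures are saved under pics/ and viewed, at most 11 in all, crops included, and the job is handed in when it is done.

Besides the shell and the picture viewer there is one more tool, called after "Call:" as name(argument=value, ...) on one line, values as JSON. servo_tool: Moves the arm, as the interface text tells. Its arguments: {"type":"object","properties":{"steps":{"type":"array","items":{"type":"object","properties":{"dx":{"type":"number"},"dy":{"type":"number"},"dz":{"type":"number"},"wx":{"type":"number"},"wy":{"type":"number"},"wz":{"type":"number"}}}},"jaw":{"type":"number"}},"required":["steps"]}

```bash
mkdir -p pics
cat > h.py <<'E'
import numpy as np, cv2
from bench import ctrl, vision, workorder
def cam(n):
    c=vision.camera(n); f=240/np.tan(np.radians(c['vfov'])/2)
    return dict(img=c['frame'],f=f,cx=c['cx'],cy=c['cy'],T=np.array(c['camera_from_world']),raw={k:v for k,v in c.items() if k!='frame'})
def ray(c,u,v):
    R=c['T'][:3,:3];t=c['T'][:3,3]
    d=np.array([(u-c['cx'])/c['f'],-(v-c['cy'])/c['f'],-1.])
    return -R.T@t, R.T@d
def onz(c,u,v,z):
    o,d=ray(c,u,v); return o+d*(z-o[2])/d[2]
def proj(c,p):
    q=c['T'][:3,:3]@np.asarray(p)+c['T'][:3,3]
    return c['cx']+c['f']*q[0]/-q[2], c['cy']-c['f']*q[1]/-q[2]
def save(n,img): cv2.imwrite('pics/'+n,cv2.cvtColor(img,cv2.COLOR_RGB2BGR))
E
python3 - <<'E'
from h import *
for n in('scene','top'):
    c=cam(n); save(n+'0.png',c['img']); print(c['raw'])
print(ctrl.get_obs())
E
```

```text
{'vfov': 43.22195928240369, 'cx': 317.02534638967524, 'cy': 248.20414011086226, 'camera_from_world': array([[ 0.7369713 ,  0.67579037, -0.01344173, -0.37007273],
       [-0.42345856,  0.47711276,  0.77009497,  0.18008184],
       [ 0.52683598, -0.56184588,  0.63778763, -1.83646974],
       [ 0.        ,  0.        ,  0.        ,  1.        ]])}
{'vfov': 42.76955587812576, 'cx': 315.354331745908, 'cy': 235.0324308028214, 'camera_from_world': array([[-1.54350227e-04, -9.99998804e-01,  1.53878821e-03,
        -5.40249411e-02],
       [ 9.89855794e-01,  6.58400168e-05,  1.42075694e-01,
        -5.31577783e-01],
       [-1.42075626e-01,  1.54510784e-03,  9.89854600e-01,
        -1.72782653e+00],
       [ 0.00000000e+00,  0.00000000e+00,  0.00000000e+00,
         1.00000000e+00]])}
{'time_s': 0.1, 'q': array([ 1.10767479e+00,  1.81503763e-01,  1.60791309e+00,  2.61812266e-05,
        1.35382278e+00, -2.06324043e-01]), 'dq': array([-0.00022091,  0.00020853, -0.00208918, -0.00053841,  0.00120578,
       -0.00221703]), 'joint_efforts': array([ 7.69257458e-04, -4.45876408e+01, -3.52242529e+01, -3.62789015e-04,
        4.13201240e-03, -8.58054227e-05]), 'eef_pos': array([0.14579787, 0.55568418, 0.23045099]), 'eef_rot': array([-2.82594016e-04,  1.28048997e-01,  9.91767501e-01, -7.73587207e-04]), 'wrist_force': array([-0.18845546,  0.02419051, -0.17299622]), 'torque': array([0.00205219, 0.01770359, 0.00095725]), 'grasp_force': 0.0, 'opening': 0.9996776667793741}
```

View pics/scene0.png

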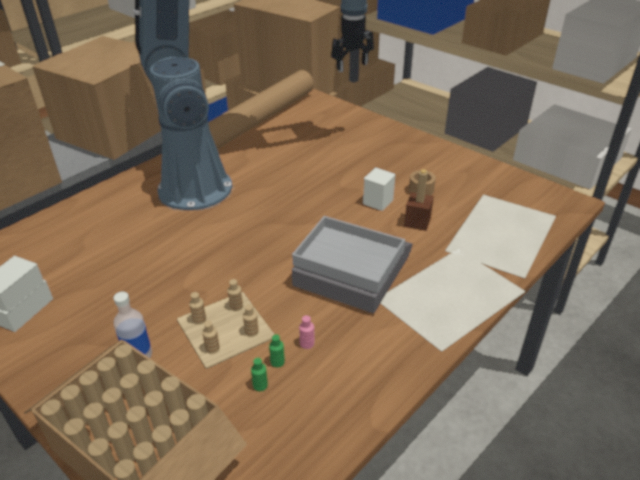

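View pics/top0.png

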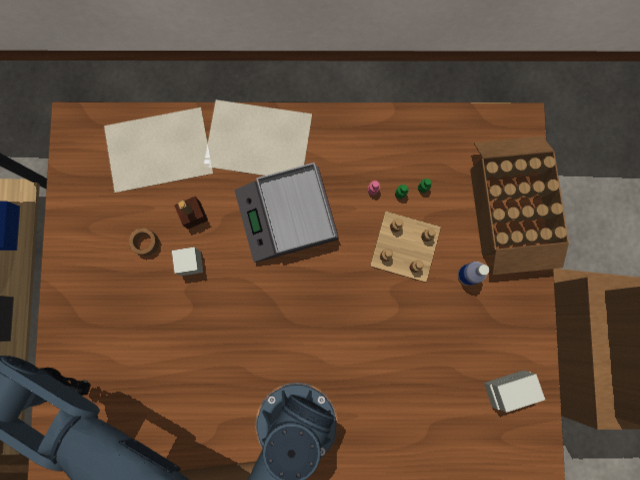

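The scene view shows the stylus in its stand at (421,205), the carton at (379,188), the tape behind the stand, the scale at (350,262), and four wooden rollers at (197,307), (235,294), (210,337) and (250,320). Green and pink look-alikes are at (277,350), (259,374) and (307,332). The top view shows the stand at (190,212), the scale panel holes near (251,201) and (260,242), and the board at (406,246). I'll enlarge to confirm round vs square.

Run:
```python
from h import *
t=cam('top');s=cam('scene')
a=cv2.resize(t['img'][155:270,120:280],(800,575),interpolation=cv2.INTER_CUBIC)
save('crop1.png',a)   # x5
b=cv2.resize(t['img'][205:285,365:445],(400,400),interpolation=cv2.INTER_CUBIC)
d=cv2.resize(s['img'][160:240,360:440],(400,400),interpolation=cv2.INTER_CUBIC)
save('crop2.png',np.hstack([b,d]))
def quad(c,m,n):
    k,_=cv2.findContours(m.astype(np.uint8),0,2); k=max(k,key=cv2.contourArea)
    print(n,cv2.contourArea(k),cv2.minAreaRect(k)); return k
hsv=cv2.cvtColor(t['img'],cv2.COLOR_RGB2HSV)
H,S,V=[hsv[...,i].astype(int) for i in range(3)]
# tray/scale : low saturation
roi=np.zeros(H.shape,bool);roi[155:270,230:345]=1
m=roi&(S<60)
for px in [(165,275),(210,300),(248,250),(205,190),(205,183),(212,195),(245,405),(228,396)]: print(px,hsv[px])
```

```text
(165, 275) [ 20  38 188]
(210, 300) [ 15   4 145]
(248, 250) [ 8 38 80]
(205, 190) [ 10 157  65]
(205, 183) [ 17 155 171]
(212, 195) [  9 168  73]
(245, 405) [ 18 103 173]
(228, 396) [ 17 121 124]
```

View pics/crop1.png

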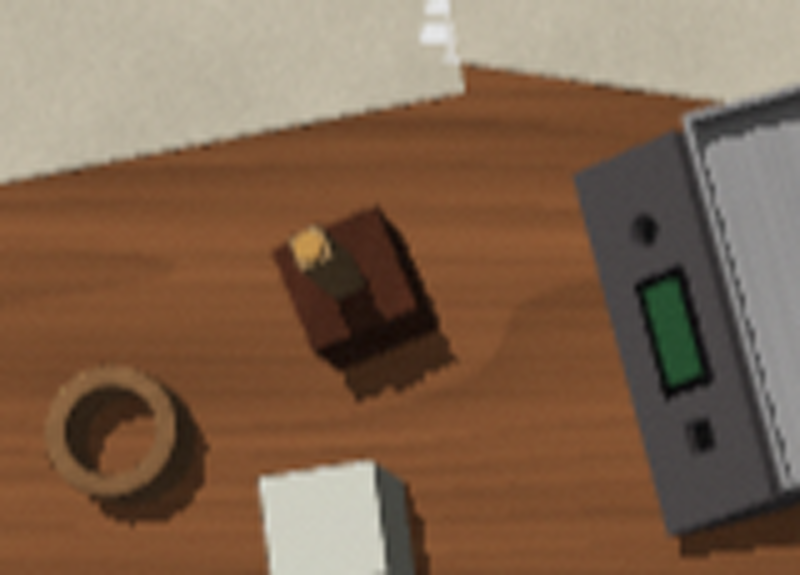

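View pics/crop2.png

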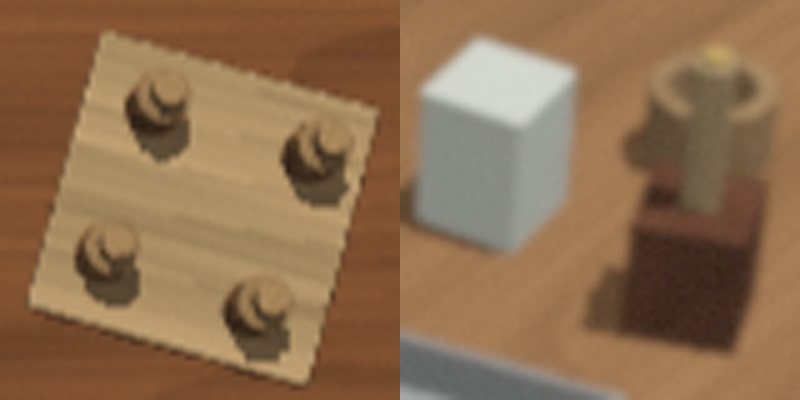

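The round hole is at about (249,201) in the top view and the square one at (260,242). With scale x pointing to image right, +y is image up, so the round, upper hole is the zero button, as described. The four wooden rollers' knob tops are at (399,222), (432,231), (389,253) and (419,264) on the plywood board. The green and pink ones are off the board.

Run:
```python
from h import *
t=cam('top');s=cam('scene')
P=lambda u,v:(120+u/5-.4,155+v/5-.4)
def mk(c,roi,lo,hi):
    h=cv2.cvtColor(c['img'],cv2.COLOR_RGB2HSV); m=cv2.inRange(h,lo,hi); z=np.zeros_like(m); y0,y1,x0,x1=roi; z[y0:y1,x0:x1]=m[y0:y1,x0:x1]
    n,l,st,ce=cv2.connectedComponentsWithStats(z); i=1+np.argmax(st[1:,4]); k,_=cv2.findContours((l==i).astype(np.uint8),0,2)
    return ce[i],st[i,4],cv2.minAreaRect(max(k,key=cv2.contourArea))
cap=mk(t,(195,215,172,195),(12,100,140),(28,255,255));print('cap',cap)
caps=mk(s,(160,185,410,435),(12,90,150),(28,255,255));print('caps',caps)
c=onz(t,*cap[0],.165);print('cap w',c,'proj scene',proj(s,c))
o1,d1=ray(t,*cap[0]);o2,d2=ray(s,*caps[0])
a=np.linalg.lstsq(np.stack([d1,-d2],1),o2-o1,rcond=None)[0];print('tri',o1+a[0]*d1,o2+a[1]*d2)
# stand top corners at z=.075
for q in [(275,252),(378,208),(432,312),(327,352)]: print('standtop',q,onz(t,*P(*q),.075)[:2].round(4))
rh=onz(t,*P(645,230),.055);sh=onz(t,*P(701,436),.055);print('holes',rh,sh,np.linalg.norm(rh-sh))
# holes by dark mask
for roi in [(193,209,242,257),(233,250,252,268)]: 
    r=mk(t,roi,(0,0,0),(179,255,45)); print('hole',r[0],r[1],onz(t,*r[0],.055))
dsp=mk(t,(205,237,244,266),(50,100,40),(80,255,255));print('display',dsp, onz(t,*dsp[0],.055))
for p in [(399.4,222.4),(432,231),(389,252.6),(419.4,263.6)]:
    w=onz(t,*p,.088);print('roller',w.round(4),'scene',np.round(proj(s,w),1))
h=cv2.cvtColor(t['img'],cv2.COLOR_RGB2HSV)
br=mk(t,(200,290,360,450),(14,60,140),(24,125,255));print('board',br, [onz(t,*x,.008)[:2].round(3) for x in cv2.boxPoints(br[2])])
big=cv2.resize(t['img'][155:270,230:345],(575,575),interpolation=cv2.INTER_CUBIC)
big2=cv2.resize(s['img'][210:310,285:415],(780,600))[:575,:]
save('crop3.png',big)
```

```text
cap (array([181.31428571, 203.48571429]), np.int32(35), ((181.34483337402344, 203.36207580566406), (5.756555557250977, 6.31364107131958), 68.19859313964844))
caps (array([424.70250896, 170.55913978]), np.int32(279), ((422.0, 171.5), (23.0, 24.0), 90.0))
cap w [0.59907735 0.30680836 0.165     ] proj scene (np.float64(422.53108224950336), np.float64(171.96188318668322))
tri [0.59856914 0.30623671 0.16758732] [0.60303779 0.31022523 0.1693463 ]
standtop (275, 252) [0.6124 0.3456]
standtop (378, 208) [0.6379 0.2879]
standtop (432, 312) [0.5778 0.2556]
standtop (327, 352) [0.5549 0.3144]
holes [0.6291587  0.13793691 0.055     ] [0.50965129 0.10421169 0.055     ] 0.12417492040875723
hole [248.8 200.4] 20 [0.6297446  0.13737079 0.055     ]
hole [260.04347826 241.56521739] 23 [0.51032586 0.10352685 0.055     ]
display (array([254.04026846, 220.95973154]), np.int32(149), ((253.99996948242188, 221.0), (20.329362869262695, 7.417469501495361), 74.05460357666016)) [0.56981362 0.12145981 0.055     ]
roller [ 0.5602 -0.2899  0.088 ] scene [246.3 306.7]
roller [ 0.5358 -0.3808  0.088 ] scene [206.8 324. ]
roller [ 0.4749 -0.2593  0.088 ] scene [231.1 281.9]
roller [ 0.4442 -0.3433  0.088 ] scene [193.5 294.8]
board (array([405.04094828, 245.52909483]), np.int32(2784), ((405.4622497558594, 246.132080078125), (58.378231048583984, 57.41670608520508), 15.945395469665527)) [array([ 0.446, -0.212]), array([ 0.609, -0.26 ]), array([ 0.561, -0.424]), array([ 0.399, -0.374])]
```

View pics/crop3.png

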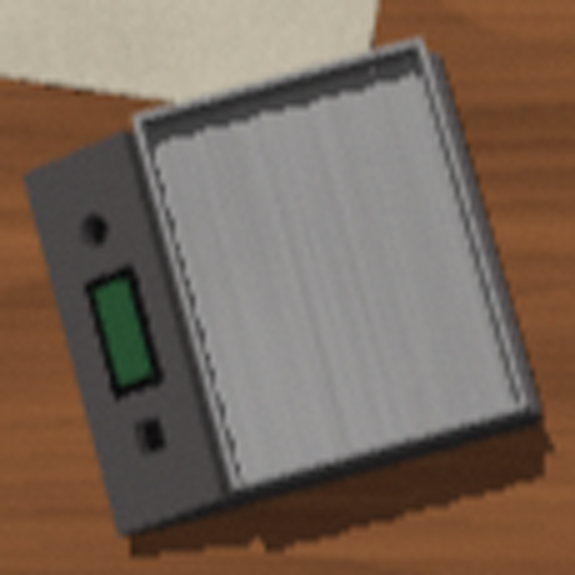

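The measurements agree: hole spacing is 124.2 mm, the stylus is at about (0.598, 0.304), and its handle faces lie at about 25/115 degrees. Now moving over the stylus.

Call:
servo_tool(steps=[{"dx":0.2,"dy":-0.11,"wz":0.022},{"dx":0.4,"dy":-0.22,"wz":0.044},{"dx":0.6,"dy":-0.33,"wz":0.066},{"dx":0.8,"dy":-0.44,"wz":0.088},{"dx":1.0,"dy":-0.55,"wz":0.11}], jaw=1)

```text
$.steps[0]: bad value
```

Call:
servo_tool(steps=[{"dx":0.2,"dy":-0.11,"wz":0.022},{"dx":0.4,"dy":-0.22,"wz":0.044},{"dx":0.6,"dy":-0.33,"wz":0.066},{"dx":0.8,"dy":-0.44,"wz":0.088},{"dx":1.0,"dy":-0.55,"wz":0.112}])

```text
$.steps[0]: bad value
```

Call:
servo_tool(steps=[{"dx":0.2,"dy":-0.11},{"dx":0.4,"dy":-0.22},{"dx":0.6,"dy":-0.33},{"dx":0.8,"dy":-0.44},{"dx":1.0,"dy":-0.55}])

```text
$.steps[0]: bad value
```

Call:
servo_tool(steps=[{"dx":0.2,"dy":-0.11},{"dx":0.4,"dy":-0.22},{"dx":0.6,"dy":-0.33},{"dx":0.8,"dy":-0.44},{"dx":1.0,"dy":-0.55}])

```text
$.steps[0]: bad value
```

Call:
servo_tool(steps=[{"dx":0.2,"dy":-0.11},{"dx":0.4,"dy":-0.22},{"dx":0.52,"dy":-0.31},{"dx":0.52,"dy":-0.31},{"dx":0.52,"dy":-0.31}])

```text
$.steps[0]: bad value
```

Call:
servo_tool(steps=[{"dx":0.2,"dy":-0.11,"dz":0,"wx":0,"wy":0,"wz":0.022},{"dx":0.4,"dy":-0.22,"dz":0,"wx":0,"wy":0,"wz":0.044},{"dx":0.6,"dy":-0.33,"dz":0,"wx":0,"wy":0,"wz":0.066},{"dx":0.8,"dy":-0.44,"dz":0,"wx":0,"wy":0,"wz":0.088},{"dx":1.0,"dy":-0.55,"dz":0,"wx":0,"wy":0,"wz":0.11}], jaw=1)

```text
time_s: 0.72
eef_pos: [0.2468, 0.5006, 0.2313]
eef_rot: [0.0, -0.046, 0.999, 0.0]
wrist_force: [-0.1, 0.1, 0.7]
opening: 1.002
grasp_force: 0.0
```

Call:
servo_tool(steps=[{"dx":0.2,"dy":-0.11,"dz":0,"wx":0,"wy":0,"wz":0.022},{"dx":0.4,"dy":-0.22,"dz":0,"wx":0,"wy":0,"wz":0.044},{"dx":0.6,"dy":-0.33,"dz":0,"wx":0,"wy":0,"wz":0.066},{"dx":0.8,"dy":-0.44,"dz":0,"wx":0,"wy":0,"wz":0.088},{"dx":1.0,"dy":-0.55,"dz":0,"wx":0,"wy":0,"wz":0.11}])

```text
time_s: 1.13
eef_pos: [0.3469, 0.4455, 0.2313]
eef_rot: [-0.0, -0.217, 0.976, -0.0]
wrist_force: [0.0, 1.0, -0.0]
opening: 1.002
grasp_force: 0.0
```

Call:
servo_tool(steps=[{"dx":0.2,"dy":-0.11,"dz":0,"wx":0,"wy":0,"wz":0},{"dx":0.4,"dy":-0.22,"dz":0,"wx":0,"wy":0,"wz":0},{"dx":0.6,"dy":-0.33,"dz":0,"wx":0,"wy":0,"wz":0},{"dx":0.8,"dy":-0.44,"dz":0,"wx":0,"wy":0,"wz":0},{"dx":1.0,"dy":-0.55,"dz":0,"wx":0,"wy":0,"wz":0}])

```text
time_s: 1.55
eef_pos: [0.4469, 0.3905, 0.2312]
eef_rot: [-0.0, -0.215, 0.977, 0.0]
wrist_force: [-0.7, -0.0, -0.3]
opening: 1.002
grasp_force: 0.0
```

Call:
servo_tool(steps=[{"dx":0.2,"dy":-0.11,"dz":0,"wx":0,"wy":0,"wz":0},{"dx":0.4,"dy":-0.22,"dz":0,"wx":0,"wy":0,"wz":0},{"dx":0.6,"dy":-0.33,"dz":0,"wx":0,"wy":0,"wz":0},{"dx":0.8,"dy":-0.44,"dz":0,"wx":0,"wy":0,"wz":0},{"dx":1.0,"dy":-0.55,"dz":0,"wx":0,"wy":0,"wz":0}])

```text
time_s: 1.97
eef_pos: [0.5469, 0.3355, 0.2311]
eef_rot: [-0.0, -0.215, 0.977, -0.0]
wrist_force: [0.1, 0.1, 0.7]
opening: 1.002
grasp_force: 0.0
```

Call:
servo_tool(steps=[{"dx":0.2,"dy":-0.12,"dz":0,"wx":0,"wy":0,"wz":0},{"dx":0.4,"dy":-0.24,"dz":0,"wx":0,"wy":0,"wz":0},{"dx":0.51,"dy":-0.31,"dz":0,"wx":0,"wy":0,"wz":0},{"dx":0.51,"dy":-0.31,"dz":0,"wx":0,"wy":0,"wz":0},{"dx":0.51,"dy":-0.31,"dz":0,"wx":0,"wy":0,"wz":0}])

```text
time_s: 2.38
eef_pos: [0.5968, 0.305, 0.2308]
eef_rot: [-0.001, -0.215, 0.977, 0.0]
wrist_force: [-0.4, 0.1, -0.2]
opening: 0.998
grasp_force: 0.0
```

Call:
servo_tool(steps=[{"dx":0,"dy":0,"dz":-0.2,"wx":0,"wy":0,"wz":0},{"dx":0,"dy":0,"dz":-0.4,"wx":0,"wy":0,"wz":0},{"dx":0,"dy":0,"dz":-0.6,"wx":0,"wy":0,"wz":0},{"dx":0,"dy":0,"dz":-0.8,"wx":0,"wy":0,"wz":0},{"dx":0,"dy":0,"dz":-1,"wx":0,"wy":0,"wz":0}])

```text
time_s: 2.8
eef_pos: [0.5954, 0.3066, 0.1307]
eef_rot: [-0.0, -0.216, 0.976, 0.0]
wrist_force: [-0.6, -0.3, -0.4]
opening: 1.004
grasp_force: 0.0
```

Call:
servo_tool(steps=[{"dx":0,"dy":0,"dz":-0.12,"wx":0,"wy":0,"wz":0},{"dx":0,"dy":0,"dz":-0.23,"wx":0,"wy":0,"wz":0},{"dx":0,"dy":0,"dz":-0.23,"wx":0,"wy":0,"wz":0},{"dx":0,"dy":0,"dz":-0.23,"wx":0,"wy":0,"wz":0},{"dx":0,"dy":0,"dz":-0.23,"wx":0,"wy":0,"wz":0}])

```text
time_s: 3.22
eef_pos: [0.5977, 0.3057, 0.1097]
eef_rot: [0.001, -0.216, 0.976, 0.0]
wrist_force: [0.1, -0.8, 0.1]
opening: 1.001
grasp_force: 0.0
```

Call:
servo_tool(steps=[{"dx":0,"dy":0,"dz":0,"wx":0,"wy":0,"wz":0},{"dx":0,"dy":0,"dz":0,"wx":0,"wy":0,"wz":0},{"dx":0,"dy":0,"dz":0,"wx":0,"wy":0,"wz":0},{"dx":0,"dy":0,"dz":0,"wx":0,"wy":0,"wz":0},{"dx":0,"dy":0,"dz":0,"wx":0,"wy":0,"wz":0}], jaw=0.45)

```text
time_s: 3.63
eef_pos: [0.5972, 0.3051, 0.1086]
eef_rot: [0.0, -0.215, 0.977, 0.0]
wrist_force: [-0.0, 0.0, 0.8]
opening: 0.446
grasp_force: 0.0
```

Call:
servo_tool(steps=[{"dx":0,"dy":0,"dz":0,"wx":0,"wy":0,"wz":0},{"dx":0,"dy":0,"dz":0,"wx":0,"wy":0,"wz":0},{"dx":0,"dy":0,"dz":0,"wx":0,"wy":0,"wz":0},{"dx":0,"dy":0,"dz":0,"wx":0,"wy":0,"wz":0},{"dx":0,"dy":0,"dz":0,"wx":0,"wy":0,"wz":0}], jaw=0.28)

```text
time_s: 4.05
eef_pos: [0.597, 0.3051, 0.1083]
eef_rot: [-0.0, -0.215, 0.977, 0.0]
wrist_force: [0.4, 0.1, -0.1]
opening: 0.284
grasp_force: 0.0
```

No contact yet, so the handle is within 2 mm of centre. Closing fully and watching the wrist force.

Call:
servo_tool(steps=[{"dx":0,"dy":0,"dz":0,"wx":0,"wy":0,"wz":0},{"dx":0,"dy":0,"dz":0,"wx":0,"wy":0,"wz":0},{"dx":0,"dy":0,"dz":0,"wx":0,"wy":0,"wz":0},{"dx":0,"dy":0,"dz":0,"wx":0,"wy":0,"wz":0},{"dx":0,"dy":0,"dz":0,"wx":0,"wy":0,"wz":0}], jaw=0)

```text
time_s: 4.47
eef_pos: [0.5971, 0.3052, 0.1083]
eef_rot: [0.0, -0.215, 0.977, -0.0]
wrist_force: [0.4, -0.6, -0.4]
opening: 0.227
grasp_force: 58.5
```

Call:
servo_tool(steps=[{"dx":0,"dy":0,"dz":0.2,"wx":0,"wy":0,"wz":0},{"dx":0,"dy":0,"dz":0.4,"wx":0,"wy":0,"wz":0},{"dx":0,"dy":0,"dz":0.6,"wx":0,"wy":0,"wz":0},{"dx":0,"dy":0,"dz":0.8,"wx":0,"wy":0,"wz":0},{"dx":0,"dy":0,"dz":1,"wx":0,"wy":0,"wz":0}])

```text
time_s: 4.88
eef_pos: [0.5967, 0.3051, 0.2089]
eef_rot: [-0.0, -0.215, 0.977, 0.0]
wrist_force: [-0.1, 0.6, -0.8]
opening: 0.229
grasp_force: 58.8
```

Call:
servo_tool(steps=[{"dx":0.03,"dy":-0.2,"dz":0,"wx":-0.032,"wy":-0.009,"wz":0},{"dx":0.06,"dy":-0.4,"dz":0,"wx":-0.064,"wy":-0.018,"wz":0},{"dx":0.09,"dy":-0.6,"dz":0,"wx":-0.096,"wy":-0.027,"wz":0},{"dx":0.12,"dy":-0.8,"dz":0,"wx":-0.128,"wy":-0.036,"wz":0},{"dx":0.14,"dy":-1.0,"dz":0,"wx":-0.1603,"wy":-0.0454,"wz":0}])

```text
time_s: 5.3
eef_pos: [0.6116, 0.2047, 0.2093]
eef_rot: [0.016, -0.208, 0.943, -0.26]
wrist_force: [-0.2, 0.1, -0.1]
opening: 0.225
grasp_force: 59.0
```

Call:
servo_tool(steps=[{"dx":0,"dy":-0.03,"dz":-0.12,"wx":0,"wy":0,"wz":0},{"dx":0,"dy":-0.03,"dz":-0.24,"wx":0,"wy":0,"wz":0},{"dx":0,"dy":-0.03,"dz":-0.38,"wx":0,"wy":0,"wz":0},{"dx":0,"dy":-0.03,"dz":-0.38,"wx":0,"wy":0,"wz":0},{"dx":0,"dy":-0.03,"dz":-0.38,"wx":0,"wy":0,"wz":0}])

```text
time_s: 5.72
eef_pos: [0.6104, 0.2017, 0.1686]
eef_rot: [0.014, -0.208, 0.943, -0.258]
wrist_force: [-0.5, -1.1, -0.5]
opening: 0.226
grasp_force: 59.0
```

Run:
```python
from h import *
o=ctrl.get_obs();w,x,y,z=o['eef_rot']
from scipy.spatial.transform import Rotation as R
M=R.from_quat([x,y,z,w]).as_matrix();print(o['eef_pos'],M[:,2],M[:,0],M[:,1],o['wrist_force'])
t=cam('top');s=cam('scene')
tip=o['eef_pos']+.0933*M[:,2];print('tip',tip,'top px',proj(t,tip),'scene px',proj(s,tip),'hole px',proj(t,[.6294,.1377,.055]))
a=cv2.resize(t['img'][165:245,210:290],(400,400),interpolation=cv2.INTER_CUBIC)
u,v=map(int,proj(s,tip))
b=cv2.resize(s['img'][v-50:v+30,u-40:u+40],(400,400),interpolation=cv2.INTER_CUBIC);print(u,v)
save('press.png',np.hstack([a,b]))
```

```text
[0.61041822 0.20174067 0.16860475] [ 0.13325735 -0.48065592 -0.86672508] [-0.91300983 -0.39975114  0.08131469] [-0.38555873  0.78049274 -0.49211335] [-0.46526604 -1.09307169 -0.50135381]
tip [0.62285113 0.15689548 0.0877393 ] top px (np.float64(240.611997831447), np.float64(200.5001315083648)) scene px (np.float64(393.23981299640616), np.float64(225.09806088581675)) hole px (np.float64(248.68367708967003), np.float64(200.51762847814496))
393 225
```

View pics/press.png

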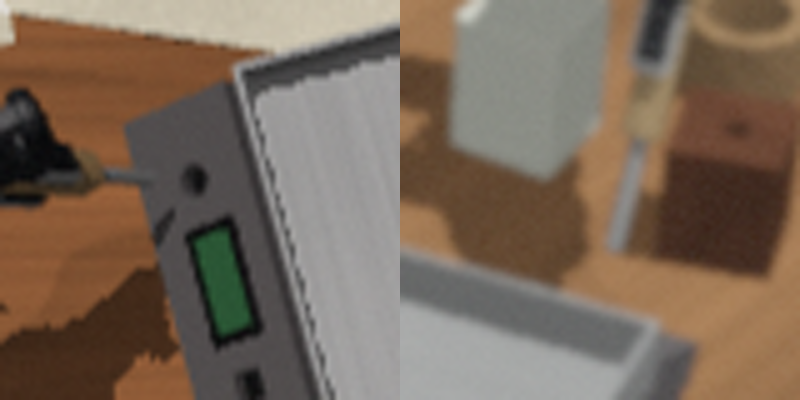

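The tip is seen at top px (240.6,201.4), close to the predicted (240.6,200.5), and the hole is at (248.6,200.6). I'll measure the shank centreline more finely.

Run:
```python
from h import *
from scipy.spatial.transform import Rotation as R
o=ctrl.get_obs();w,x,y,z=o['eef_rot'];M=R.from_quat([x,y,z,w]).as_matrix()
t=cam('top')
for l in (0,.02,.04,.06,.1): print(l,np.round(proj(t,o['eef_pos']+(.0933-l)*M[:,2]),2))
print('axis',[np.round(proj(t,np.array([.6294,.1377,.055])-k*M[:,2]),2) for k in (0,.02,.04)])
g=cv2.cvtColor(t['img'],cv2.COLOR_RGB2GRAY);print(np.arange(224,256));
for r in range(194,212): print(r,g[r,224:256])
hs=cv2.cvtColor(t['img'],cv2.COLOR_RGB2HSV)[...,1]
print('sat')
for r in range(194,208): print(r,hs[r,224:246])
```

```text
0 [240.39 199.85]
0.02 [236.18 199.58]
0.04 [231.89 199.3 ]
0.06 [227.51 199.01]
0.1 [218.47 198.42]
axis [array([248.68, 200.52]), array([244.65, 200.25]), array([240.53, 199.99])]
[224 225 226 227 228 229 230 231 232 233 234 235 236 237 238 239 240 241
 242 243 244 245 246 247 248 249 250 251 252 253 254 255]
194 [ 60  92  94  95  95 103 102 101 102 103 102  91  77  79  78  78  79  78
  79  79  77  77  80  77  79  77  77  78  81  79  79  78]
195 [ 47  88  87  89  89  99 104 103 103 104 102  97  80  78  77  79  78  77
  78  77  78  77  79  79  77  78  78  78  77  79  78  76]
196 [ 30  68  86  88  87  92 100 101  99 100 100  99  81  78  79  77  78  77
  78  79  77  79  80  75  79  80  79  79  77  79  78  79]
197 [17 34 74 83 86 85 89 94 93 92 93 92 85 73 75 77 78 77 78 79 78 79 76 72
 66 65 75 79 78 78 78 77]
198 [29 45 57 81 81 82 87 89 90 90 90 92 86 82 80 83 82 78 78 79 77 77 75 56
 42 41 58 78 78 77 77 79]
199 [51 60 61 77 75 78 84 72 77 80 82 83 85 84 85 84 83 78 79 78 79 77 65 36
 31 18 28 65 79 78 78 78]
200 [53 54 58 65 64 66 74 64 67 68 70 70 67 68 71 73 73 77 78 79 79 76 58
[... 2116 characters left out ...]
0  10   3   3  10
  13   9  12  13]
201 [ 91 110 117 117 125 143 153 144 134 134 133 132 122  71  11  12  11  13
  12  13  13  13]
202 [121 119 124 144 153 155 157 155 156 156 158 156 154 128  10  13  12  12
  10  13  12  13]
203 [143 151 144 152 156 158 156 155 157 155 154 157 158 148  41  12  16  16
   9  13  13  13]
204 [154 158 158 159 156 156 157 155 155 159 157 154 158 149  80  10  13  12
  13  12  12  13]
205 [155 155 154 154 155 154 158 156 156 156 155 155 154 152 113  13  16  13
  19  12  13  13]
206 [156 157 156 156 155 157 158 157 156 156 153 158 157 154 133  16  15  13
  13  12  11  16]
207 [159 157 159 158 158 157 155 158 157 155 155 157 155 157 146  56  15  13
  16  12  10  12]
```

Shank, tip and hole agree with prediction within 0.4 px (about 1 mm). Entering the hole along its axis.

Call:
servo_tool(steps=[{"dx":0.016,"dy":-0.058,"dz":-0.104,"wx":0,"wy":0,"wz":0},{"dx":0.032,"dy":-0.115,"dz":-0.208,"wx":0,"wy":0,"wz":0},{"dx":0.048,"dy":-0.173,"dz":-0.312,"wx":0,"wy":0,"wz":0},{"dx":0.056,"dy":-0.202,"dz":-0.364,"wx":0,"wy":0,"wz":0},{"dx":0.056,"dy":-0.202,"dz":-0.364,"wx":0,"wy":0,"wz":0}])

```text
time_s: 6.28
eef_pos: [0.6154, 0.1803, 0.1312]
eef_rot: [0.013, -0.208, 0.943, -0.258]
wrist_force: [-0.3, -1.1, -1.2]
opening: 0.224
grasp_force: 59.0
```

```bash
cat > feel.py <<'E'
from h import *
from scipy.spatial.transform import Rotation as R
F=[];P=[];Z=[]
for i in range(5):
    vision.camera('top');o=ctrl.get_obs();w,x,y,z=o['eef_rot'];M=R.from_quat([x,y,z,w]).as_matrix()
    F.append(o['wrist_force']);P.append(o['eef_pos']);Z.append(M[:,2])
F=np.array(F);f=F.mean(0);p=np.mean(P,0);d=np.mean(Z,0)
tip=p+.0933*d;D=tip-[.6294,.1377,.055]
print('t',o['time_s'],'F',f.round(2),'sd',F.std(0).round(2),'axial',round(-f@d,2),'TCP',p.round(4),'depth mm',round(1000*D@d,2),'lat',(1000*(D-D@d*d)).round(1),'d',d.round(4))
E
python3 feel.py
```

```text
t 6.5333 F [-0.06 -0.18 -0.53] sd [0.66 0.51 0.42] axial -0.54 TCP [0.6166 0.1817 0.1337] depth mm 2.25 lat [-0.4  0.2 -0.2] d [ 0.1357 -0.4811 -0.8661]
```

Call:
servo_tool(steps=[{"dx":0.002,"dy":-0.006,"dz":-0.011,"wx":0,"wy":0,"wz":0},{"dx":0.003,"dy":-0.012,"dz":-0.022,"wx":0,"wy":0,"wz":0},{"dx":0.005,"dy":-0.018,"dz":-0.032,"wx":0,"wy":0,"wz":0},{"dx":0.007,"dy":-0.024,"dz":-0.043,"wx":0,"wy":0,"wz":0},{"dx":0.007,"dy":-0.024,"dz":-0.043,"wx":0,"wy":0,"wz":0}])

```text
time_s: 6.95
eef_pos: [0.6172, 0.1794, 0.1293]
eef_rot: [0.015, -0.208, 0.943, -0.258]
wrist_force: [-0.2, -0.6, -0.8]
opening: 0.222
grasp_force: 59.0
```

```bash
python3 feel.py
```

```text
t 7.2 F [ 0.    0.31 -0.53] sd [0.21 0.25 0.22] axial -0.31 TCP [0.6173 0.1795 0.1295] depth mm 6.97 lat [-0.3  0.3 -0.2] d [ 0.1361 -0.481  -0.8661]
```

Call:
servo_tool(steps=[{"dx":0.001,"dy":-0.005,"dz":-0.009,"wx":0,"wy":0,"wz":0},{"dx":0.003,"dy":-0.01,"dz":-0.017,"wx":0,"wy":0,"wz":0},{"dx":0.004,"dy":-0.014,"dz":-0.026,"wx":0,"wy":0,"wz":0},{"dx":0.004,"dy":-0.014,"dz":-0.026,"wx":0,"wy":0,"wz":0},{"dx":0.004,"dy":-0.014,"dz":-0.026,"wx":0,"wy":0,"wz":0}])

```text
time_s: 7.62
eef_pos: [0.6177, 0.1782, 0.127]
eef_rot: [0.015, -0.208, 0.943, -0.258]
wrist_force: [-0.4, 1.0, 1.1]
opening: 0.221
grasp_force: 59.1
```

```bash
python3 feel.py
```

```text
t 7.8667 F [-0.34  0.34  0.09] sd [0.19 0.42 0.36] axial 0.29 TCP [0.6178 0.1782 0.1271] depth mm 9.81 lat [-0.3  0.3 -0.2] d [ 0.1363 -0.4809 -0.8661]
```

Call:
servo_tool(steps=[{"dx":0.001,"dy":-0.003,"dz":-0.006,"wx":0,"wy":0,"wz":0},{"dx":0.002,"dy":-0.006,"dz":-0.012,"wx":0,"wy":0,"wz":0},{"dx":0.003,"dy":-0.01,"dz":-0.017,"wx":0,"wy":0,"wz":0},{"dx":0.003,"dy":-0.01,"dz":-0.017,"wx":0,"wy":0,"wz":0},{"dx":0.003,"dy":-0.01,"dz":-0.017,"wx":0,"wy":0,"wz":0}])

```text
time_s: 8.28
eef_pos: [0.6181, 0.1773, 0.1254]
eef_rot: [0.015, -0.208, 0.943, -0.258]
wrist_force: [-0.6, 1.1, 1.6]
opening: 0.225
grasp_force: 59.3
```

```bash
python3 feel.py
```

```text
t 8.5333 F [-0.19  0.99  1.72] sd [0.77 0.38 0.31] axial 1.99 TCP [0.6181 0.1773 0.1254] depth mm 11.77 lat [-0.2  0.4 -0.2] d [ 0.1364 -0.4808 -0.8662]
```

Call:
servo_tool(steps=[{"dx":0.001,"dy":-0.004,"dz":-0.007,"wx":0,"wy":0,"wz":0},{"dx":0.002,"dy":-0.008,"dz":-0.014,"wx":0,"wy":0,"wz":0},{"dx":0.003,"dy":-0.012,"dz":-0.022,"wx":0,"wy":0,"wz":0},{"dx":0.003,"dy":-0.012,"dz":-0.022,"wx":0,"wy":0,"wz":0},{"dx":0.003,"dy":-0.012,"dz":-0.022,"wx":0,"wy":0,"wz":0}])

```text
time_s: 8.95
eef_pos: [0.6184, 0.176, 0.1233]
eef_rot: [0.015, -0.208, 0.943, -0.258]
wrist_force: [-0.3, 1.5, 2.6]
opening: 0.222
grasp_force: 59.5
```

```bash
python3 feel.py
```

```text
t 9.2 F [-0.99  2.22  2.89] sd [0.43 0.37 0.37] axial 3.71 TCP [0.6184 0.1761 0.1232] depth mm 14.26 lat [-0.2  0.4 -0.2] d [ 0.1365 -0.4808 -0.8661]
```

Call:
servo_tool(steps=[{"dx":0.001,"dy":-0.003,"dz":-0.005,"wx":0,"wy":0,"wz":0},{"dx":0.001,"dy":-0.005,"dz":-0.009,"wx":0,"wy":0,"wz":0},{"dx":0.001,"dy":-0.005,"dz":-0.009,"wx":0,"wy":0,"wz":0},{"dx":0.001,"dy":-0.005,"dz":-0.009,"wx":0,"wy":0,"wz":0},{"dx":0.001,"dy":-0.005,"dz":-0.009,"wx":0,"wy":0,"wz":0}])

```text
time_s: 9.62
eef_pos: [0.6185, 0.1755, 0.1223]
eef_rot: [0.015, -0.208, 0.943, -0.258]
wrist_force: [-0.6, 2.2, 4.2]
opening: 0.226
grasp_force: 59.6
```

```bash
python3 feel.py
```

```text
t 9.8667 F [-1.1   2.32  3.49] sd [0.11 0.39 0.58] axial 4.29 TCP [0.6185 0.1755 0.1223] depth mm 15.36 lat [-0.3  0.3 -0.2] d [ 0.1364 -0.4809 -0.8661]
```

Call:
servo_tool(steps=[{"dx":0.001,"dy":-0.002,"dz":-0.004,"wx":0,"wy":0,"wz":0},{"dx":0.001,"dy":-0.004,"dz":-0.007,"wx":0,"wy":0,"wz":0},{"dx":0.001,"dy":-0.004,"dz":-0.007,"wx":0,"wy":0,"wz":0},{"dx":0.001,"dy":-0.004,"dz":-0.007,"wx":0,"wy":0,"wz":0},{"dx":0.001,"dy":-0.004,"dz":-0.007,"wx":0,"wy":0,"wz":0}])

```text
time_s: 10.28
eef_pos: [0.6186, 0.1752, 0.1217]
eef_rot: [0.015, -0.208, 0.943, -0.258]
wrist_force: [-1.7, 2.8, 4.4]
opening: 0.222
grasp_force: 60.0
```

```bash
python3 feel.py; python3 feel.py
```

```text
t 10.5333 F [-1.41  2.87  5.41] sd [0.56 0.51 0.47] axial 6.26 TCP [0.6186 0.1752 0.1217] depth mm 16.01 lat [-0.2  0.3 -0.2] d [ 0.1366 -0.4808 -0.8661]
t 10.7833 F [-1.62  2.79  5.  ] sd [0.47 0.58 0.45] axial 5.9 TCP [0.6186 0.1752 0.1217] depth mm 16.01 lat [-0.2  0.3 -0.2] d [ 0.1366 -0.4808 -0.8661]
```

Held at full travel (net ~6.4 N) for over half a second. Retracting along the axis, then back upright over the stand.

Call:
servo_tool(steps=[{"dx":-0.015,"dy":0.054,"dz":0.097,"wx":0,"wy":0,"wz":0},{"dx":-0.03,"dy":0.108,"dz":0.194,"wx":0,"wy":0,"wz":0},{"dx":-0.045,"dy":0.161,"dz":0.291,"wx":0,"wy":0,"wz":0},{"dx":-0.06,"dy":0.215,"dz":0.388,"wx":0,"wy":0,"wz":0},{"dx":-0.076,"dy":0.269,"dz":0.485,"wx":0,"wy":0,"wz":0}])

```text
time_s: 11.2
eef_pos: [0.6107, 0.2026, 0.1711]
eef_rot: [0.015, -0.208, 0.943, -0.258]
wrist_force: [-0.1, 0.4, -0.4]
opening: 0.225
grasp_force: 59.0
```

Call:
servo_tool(steps=[{"dx":-0.03,"dy":0.2,"dz":0.2,"wx":0.032,"wy":0.009,"wz":0},{"dx":-0.06,"dy":0.4,"dz":0.38,"wx":0.064,"wy":0.018,"wz":0},{"dx":-0.09,"dy":0.6,"dz":0.38,"wx":0.096,"wy":0.027,"wz":0},{"dx":-0.12,"dy":0.8,"dz":0.38,"wx":0.128,"wy":0.036,"wz":0},{"dx":-0.14,"dy":1.0,"dz":0.38,"wx":0.1603,"wy":0.0454,"wz":0}])

```text
time_s: 11.62
eef_pos: [0.5972, 0.304, 0.2108]
eef_rot: [0.002, -0.216, 0.976, 0.003]
wrist_force: [-0.0, -0.4, -1.1]
opening: 0.228
grasp_force: 59.1
```

Call:
servo_tool(steps=[{"dx":0,"dy":0.03,"dz":0,"wx":0,"wy":0,"wz":0},{"dx":0,"dy":0.03,"dz":0,"wx":0,"wy":0,"wz":0},{"dx":0,"dy":0.03,"dz":0,"wx":0,"wy":0,"wz":0},{"dx":0,"dy":0.03,"dz":0,"wx":0,"wy":0,"wz":0},{"dx":0,"dy":0.03,"dz":0,"wx":0,"wy":0,"wz":0}])

```text
time_s: 12.03
eef_pos: [0.5965, 0.305, 0.2076]
eef_rot: [-0.0, -0.216, 0.976, -0.001]
wrist_force: [0.0, 1.0, -0.2]
opening: 0.227
grasp_force: 59.1
```

```bash
python3 feel.py; python3 -c "
from h import *
t=cam('top');o=ctrl.get_obs();p=o['eef_pos'];print(o['eef_rot'])
for l in(0,.03,.06):print(proj(t,p-[0,0,.0933-l]))
print('hole in stand px if at grasp xy',proj(t,[.5971,.3052,.075]))
u,v=map(int,proj(t,[.597,.305,.1]))
save('stand.png',cv2.resize(t['img'][v-35:v+45,u-40:u+40],(560,560),interpolation=cv2.INTER_CUBIC));print(u,v)"
```

```text
t 12.2833 F [-0.14  0.29 -0.76] sd [0.22 0.59 0.24] axial -0.76 TCP [0.5967 0.3051 0.2077] depth mm -59.57 lat [-3.280e+01  1.672e+02 -1.000e-01] d [-3.e-04 -9.e-04 -1.e+00]
[-9.77936229e-05 -2.15541544e-01  9.76494654e-01 -1.54504257e-04]
(np.float64(185.86571250356252), np.float64(207.78871735773086))
(np.float64(183.5788029273655), np.float64(205.7388559234044))
(np.float64(181.20904187679972), np.float64(203.61473093101984))
hole in stand px if at grasp xy (np.float64(188.6821321985209), np.float64(210.29727767516587))
186 208
```

View pics/stand.png

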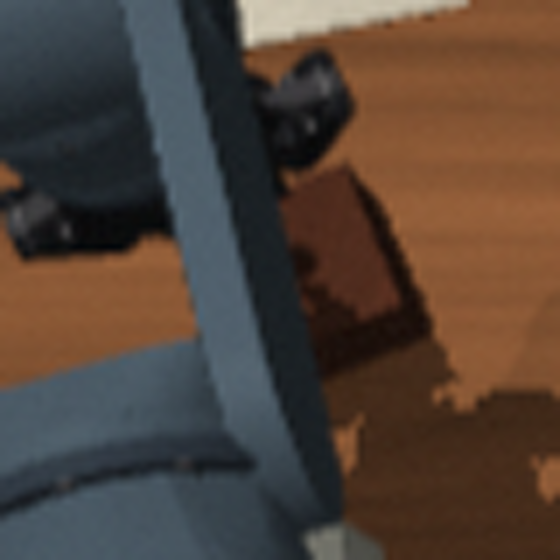

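The arm hides the stand in this view. The TCP is within 0.5 mm of the grasp xy, so I'm inserting with force checks.

Call:
servo_tool(steps=[{"dx":0.004,"dy":0,"dz":-0.1,"wx":0,"wy":0,"wz":0},{"dx":0.004,"dy":0,"dz":-0.2,"wx":0,"wy":0,"wz":0},{"dx":0.004,"dy":0,"dz":-0.3,"wx":0,"wy":0,"wz":0},{"dx":0.004,"dy":0,"dz":-0.4,"wx":0,"wy":0,"wz":0},{"dx":0.004,"dy":0,"dz":-0.45,"wx":0,"wy":0,"wz":0}])

```text
time_s: 12.75
eef_pos: [0.5961, 0.3045, 0.16]
eef_rot: [-0.002, -0.215, 0.977, -0.0]
wrist_force: [-0.2, 0.2, -1.5]
opening: 0.23
grasp_force: 59.1
```

Call:
servo_tool(steps=[{"dx":0,"dy":0,"dz":-0.1,"wx":0,"wy":0,"wz":0},{"dx":0,"dy":0,"dz":-0.2,"wx":0,"wy":0,"wz":0},{"dx":0,"dy":0,"dz":-0.3,"wx":0,"wy":0,"wz":0},{"dx":0,"dy":0,"dz":-0.4,"wx":0,"wy":0,"wz":0},{"dx":0,"dy":0,"dz":-0.48,"wx":0,"wy":0,"wz":0}])

```text
time_s: 13.17
eef_pos: [0.5969, 0.3048, 0.1134]
eef_rot: [-0.001, -0.215, 0.977, -0.0]
wrist_force: [-0.1, 0.5, -0.8]
opening: 0.226
grasp_force: 59.1
```

```bash
python3 feel.py
```

```text
t 13.4167 F [-0.6  -0.2  -0.46] sd [0.37 0.57 0.83] axial -0.46 TCP [0.5968 0.3048 0.1137] depth mm 34.57 lat [-32.7 167.   -0. ] d [-1.6e-03 -5.0e-04 -1.0e+00]
```

Call:
servo_tool(steps=[{"dx":0.002,"dy":0.003,"dz":-0.015,"wx":0,"wy":0,"wz":0},{"dx":0.002,"dy":0.003,"dz":-0.03,"wx":0,"wy":0,"wz":0},{"dx":0.002,"dy":0.003,"dz":-0.04,"wx":0,"wy":0,"wz":0},{"dx":0.002,"dy":0.003,"dz":-0.05,"wx":0,"wy":0,"wz":0},{"dx":0.002,"dy":0.003,"dz":-0.05,"wx":0,"wy":0,"wz":0}])

```text
time_s: 13.83
eef_pos: [0.5974, 0.3052, 0.1098]
eef_rot: [-0.0, -0.215, 0.977, -0.0]
wrist_force: [0.6, 0.1, -1.2]
opening: 0.229
grasp_force: 59.1
```

```bash
python3 feel.py
```

```text
t 14.0833 F [ 0.38  0.34 -0.44] sd [0.47 0.15 0.22] axial -0.44 TCP [0.5975 0.3053 0.11  ] depth mm 38.31 lat [-31.9 167.6  -0. ] d [-0. -0. -1.]
```

Call:
servo_tool(steps=[{"dx":-0.004,"dy":0,"dz":-0.007,"wx":0,"wy":0,"wz":0},{"dx":-0.004,"dy":0,"dz":-0.015,"wx":0,"wy":0,"wz":0},{"dx":-0.004,"dy":0,"dz":-0.015,"wx":0,"wy":0,"wz":0},{"dx":-0.004,"dy":0,"dz":-0.015,"wx":0,"wy":0,"wz":0},{"dx":-0.004,"dy":0,"dz":-0.015,"wx":0,"wy":0,"wz":0}])

```text
time_s: 14.5
eef_pos: [0.5971, 0.3053, 0.1084]
eef_rot: [-0.0, -0.215, 0.977, -0.0]
wrist_force: [0.4, 0.0, -1.3]
opening: 0.228
grasp_force: 59.4
```

```bash
python3 feel.py
```

```text
t 14.75 F [-0.46  0.01 -0.34] sd [0.5  0.19 0.57] axial -0.34 TCP [0.5971 0.3053 0.1085] depth mm 39.83 lat [-32.3 167.5  -0. ] d [-1.e-04 -0.e+00 -1.e+00]
```

Call:
servo_tool(steps=[{"dx":0,"dy":0,"dz":0,"wx":0,"wy":0,"wz":0},{"dx":0,"dy":0,"dz":0,"wx":0,"wy":0,"wz":0},{"dx":0,"dy":0,"dz":0,"wx":0,"wy":0,"wz":0},{"dx":0,"dy":0,"dz":0,"wx":0,"wy":0,"wz":0},{"dx":0,"dy":0,"dz":0,"wx":0,"wy":0,"wz":0}], jaw=0.6)

```text
time_s: 15.17
eef_pos: [0.5972, 0.3053, 0.1086]
eef_rot: [0.0, -0.215, 0.977, 0.0]
wrist_force: [-0.1, 0.9, -0.1]
opening: 0.601
grasp_force: 0.0
```

Call:
servo_tool(steps=[{"dx":0,"dy":0,"dz":0.15,"wx":0,"wy":0,"wz":0},{"dx":0,"dy":0,"dz":0.3,"wx":0,"wy":0,"wz":0},{"dx":0,"dy":0,"dz":0.5,"wx":0,"wy":0,"wz":0},{"dx":0,"dy":0,"dz":0.75,"wx":0,"wy":0,"wz":0},{"dx":0,"dy":0,"dz":1,"wx":0,"wy":0,"wz":0}])

```text
time_s: 15.58
eef_pos: [0.5967, 0.3051, 0.2089]
eef_rot: [-0.001, -0.215, 0.977, -0.0]
wrist_force: [-0.1, 0.2, 0.3]
opening: 0.6
grasp_force: 0.0
```

Call:
servo_tool(steps=[{"dx":0,"dy":-0.2,"dz":0.1,"wx":0,"wy":0,"wz":0},{"dx":0,"dy":-0.4,"dz":0.2,"wx":0,"wy":0,"wz":0},{"dx":0,"dy":-0.6,"dz":0.2,"wx":0,"wy":0,"wz":0},{"dx":0,"dy":-0.8,"dz":0.2,"wx":0,"wy":0,"wz":0},{"dx":0,"dy":-1,"dz":0.2,"wx":0,"wy":0,"wz":0}])

```text
time_s: 16.0
eef_pos: [0.5971, 0.2045, 0.229]
eef_rot: [0.0, -0.216, 0.976, -0.0]
wrist_force: [0.2, -0.1, -0.2]
opening: 0.596
grasp_force: 0.0
```

Call:
servo_tool(steps=[{"dx":0,"dy":-0.2,"dz":0,"wx":0,"wy":0,"wz":0},{"dx":0,"dy":-0.4,"dz":0,"wx":0,"wy":0,"wz":0},{"dx":0,"dy":-0.6,"dz":0,"wx":0,"wy":0,"wz":0},{"dx":0,"dy":-0.8,"dz":0,"wx":0,"wy":0,"wz":0},{"dx":0,"dy":-1,"dz":0,"wx":0,"wy":0,"wz":0}])

```text
time_s: 16.42
eef_pos: [0.597, 0.1043, 0.2286]
eef_rot: [0.0, -0.215, 0.977, -0.0]
wrist_force: [-0.3, -0.1, -0.4]
opening: 0.6
grasp_force: 0.0
```

Call:
servo_tool(steps=[{"dx":0,"dy":-0.2,"dz":0,"wx":0,"wy":0,"wz":0},{"dx":0,"dy":-0.4,"dz":0,"wx":0,"wy":0,"wz":0},{"dx":0,"dy":-0.6,"dz":0,"wx":0,"wy":0,"wz":0},{"dx":0,"dy":-0.8,"dz":0,"wx":0,"wy":0,"wz":0},{"dx":0,"dy":-1,"dz":0,"wx":0,"wy":0,"wz":0}])

```text
time_s: 16.83
eef_pos: [0.597, 0.0043, 0.2286]
eef_rot: [0.0, -0.215, 0.977, -0.0]
wrist_force: [0.1, 0.2, -0.9]
opening: 0.602
grasp_force: 0.0
```

Run:
```python
from h import *
t=cam('top');s=cam('scene')
C=[onz(t,230+u/5-.4,155+v/5-.4,.102)[:2] for u,v in[(135,118),(425,40),(540,410),(232,490)]]
C=np.array(C);print(C.round(4),C.mean(0),np.linalg.norm(np.roll(C,-1,0)-C,axis=1))
sy=np.array([.962,.2724]);sx=np.array([.2724,-.962])
print('place',[(C.mean(0)+k*sy).round(4) for k in(.045,-.045)])
print(ctrl.get_obs()['eef_pos'])
a=cv2.resize(t['img'][180:260,150:230],(400,400),interpolation=cv2.INTER_CUBIC)
b=cv2.resize(s['img'][160:240,370:450],(400,400),interpolation=cv2.INTER_CUBIC);save('home.png',np.hstack([a,b]))
```

```text
[[ 0.6839  0.1113]
 [ 0.729  -0.0519]
 [ 0.518  -0.1157]
 [ 0.4733  0.0548]] [ 6.01048416e-01 -3.51980311e-04] [0.16926236 0.22044389 0.17626454 0.21797591]
place [array([0.6443, 0.0119]), array([ 0.5578, -0.0126])]
[0.59723151 0.00252762 0.22859825]
```

View pics/home.png

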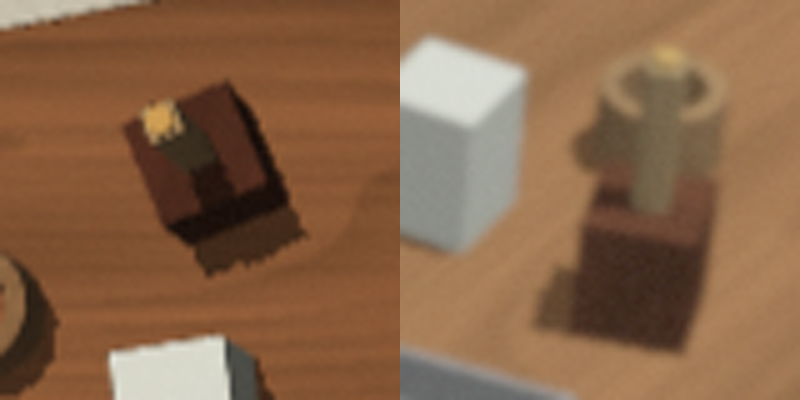

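The stylus is back home: the cap is at top px (182.0,203.6), as at the start, with the shoulder on the block. The carton and tape are unmoved. Next is the roller at (0.561, -0.288), one of the two nearest the tray.

Call:
servo_tool(steps=[{"dx":-0.03,"dy":-0.2,"dz":0,"wx":0,"wy":0,"wz":0},{"dx":-0.06,"dy":-0.4,"dz":0,"wx":0,"wy":0,"wz":0},{"dx":-0.09,"dy":-0.6,"dz":0,"wx":0,"wy":0,"wz":0},{"dx":-0.12,"dy":-0.8,"dz":0,"wx":0,"wy":0,"wz":0},{"dx":-0.15,"dy":-1,"dz":0,"wx":0,"wy":0,"wz":0}], jaw=1)

```text
time_s: 17.35
eef_pos: [0.5821, -0.0947, 0.2286]
eef_rot: [0.0, -0.216, 0.976, 0.0]
wrist_force: [1.0, 0.2, -0.6]
opening: 1.004
grasp_force: 0.0
```

Call:
servo_tool(steps=[{"dx":-0.03,"dy":-0.2,"dz":0,"wx":0,"wy":0,"wz":0},{"dx":-0.06,"dy":-0.4,"dz":0,"wx":0,"wy":0,"wz":0},{"dx":-0.09,"dy":-0.6,"dz":0,"wx":0,"wy":0,"wz":0},{"dx":-0.12,"dy":-0.8,"dz":0,"wx":0,"wy":0,"wz":0},{"dx":-0.15,"dy":-1,"dz":0,"wx":0,"wy":0,"wz":0}])

```text
time_s: 17.77
eef_pos: [0.5671, -0.1948, 0.2286]
eef_rot: [0.0, -0.216, 0.976, 0.0]
wrist_force: [0.6, 1.3, -0.0]
opening: 1.002
grasp_force: 0.0
```

Call:
servo_tool(steps=[{"dx":-0.02,"dy":-0.2,"dz":0,"wx":0,"wy":0,"wz":0},{"dx":-0.04,"dy":-0.4,"dz":0,"wx":0,"wy":0,"wz":0},{"dx":-0.06,"dy":-0.6,"dz":0,"wx":0,"wy":0,"wz":0},{"dx":-0.06,"dy":-0.8,"dz":0,"wx":0,"wy":0,"wz":0},{"dx":-0.06,"dy":-0.92,"dz":0,"wx":0,"wy":0,"wz":0}])

```text
time_s: 18.18
eef_pos: [0.5612, -0.288, 0.2286]
eef_rot: [0.0, -0.215, 0.977, -0.0]
wrist_force: [-0.2, 0.4, -0.1]
opening: 0.999
grasp_force: 0.0
```

Call:
servo_tool(steps=[{"dx":0,"dy":0,"dz":-0.1,"wx":0,"wy":0,"wz":0},{"dx":0,"dy":0,"dz":-0.3,"wx":0,"wy":0,"wz":0},{"dx":0,"dy":0,"dz":-0.5,"wx":0,"wy":0,"wz":0},{"dx":0,"dy":0,"dz":-0.7,"wx":0,"wy":0,"wz":0},{"dx":0,"dy":0,"dz":-0.9,"wx":0,"wy":0,"wz":0}])

```text
time_s: 18.6
eef_pos: [0.5612, -0.2849, 0.1368]
eef_rot: [-0.0, -0.216, 0.976, 0.001]
wrist_force: [-0.2, 0.1, 0.5]
opening: 1.001
grasp_force: 0.0
```

```bash
python3 feel.py; python3 -c "
from h import *
t=cam('top');p=ctrl.get_obs()['eef_pos'];print(proj(t,[p[0],p[1],.088]))
save('r0.png',cv2.resize(t['img'][190:290,360:460],(500,500),interpolation=cv2.INTER_CUBIC))"
```

```text
t 18.85 F [-0.82 -0.11 -0.71] sd [0.72 0.53 1.66] axial -0.71 TCP [ 0.5602 -0.2845  0.1358] depth mm 11.4 lat [ -69.5 -422.    -1.1] d [-0.0033  0.003  -1.    ]
(np.float64(398.221410910664), np.float64(221.75263586547172))
```

View pics/r0.png

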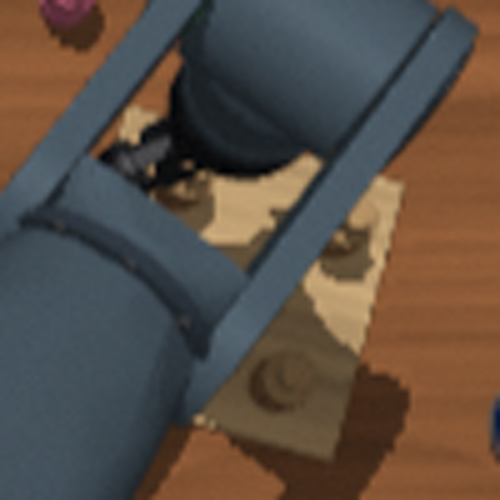

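The near-side rollers are visible, with roller0's knob under the gripper at crop (185,190). Continuing down.

Call:
servo_tool(steps=[{"dx":0,"dy":0,"dz":-0.25,"wx":0,"wy":0,"wz":0},{"dx":0,"dy":0,"dz":-0.5,"wx":0,"wy":0,"wz":0},{"dx":0,"dy":0,"dz":-0.75,"wx":0,"wy":0,"wz":0},{"dx":0,"dy":0,"dz":-0.9,"wx":0,"wy":0,"wz":0},{"dx":0,"dy":0,"dz":-0.98,"wx":0,"wy":0,"wz":0}])

```text
time_s: 19.32
eef_pos: [0.5608, -0.2863, 0.0395]
eef_rot: [-0.0, -0.215, 0.977, 0.0]
wrist_force: [-0.2, 0.0, -0.2]
opening: 0.996
grasp_force: 0.0
```

Call:
servo_tool(steps=[{"dx":0,"dy":0,"dz":-0.05,"wx":0,"wy":0,"wz":0},{"dx":0,"dy":0,"dz":-0.08,"wx":0,"wy":0,"wz":0},{"dx":0,"dy":0,"dz":-0.08,"wx":0,"wy":0,"wz":0},{"dx":0,"dy":0,"dz":-0.08,"wx":0,"wy":0,"wz":0},{"dx":0,"dy":0,"dz":-0.08,"wx":0,"wy":0,"wz":0}], jaw=0.55)

```text
time_s: 19.73
eef_pos: [0.562, -0.2873, 0.0338]
eef_rot: [0.001, -0.215, 0.977, -0.001]
wrist_force: [-0.5, -0.3, 0.1]
opening: 0.55
grasp_force: 0.0
```

Call:
servo_tool(steps=[{"dx":0,"dy":0,"dz":0,"wx":0,"wy":0,"wz":0},{"dx":0,"dy":0,"dz":0,"wx":0,"wy":0,"wz":0},{"dx":0,"dy":0,"dz":0,"wx":0,"wy":0,"wz":0},{"dx":0,"dy":0,"dz":0,"wx":0,"wy":0,"wz":0},{"dx":0,"dy":0,"dz":0,"wx":0,"wy":0,"wz":0}], jaw=0)

```text
time_s: 20.15
eef_pos: [0.5619, -0.2873, 0.0337]
eef_rot: [0.001, -0.215, 0.977, -0.001]
wrist_force: [-0.7, -0.4, 5.9]
opening: 0.35
grasp_force: 59.6
```

```bash
python3 feel.py; python3 -c "
from h import *
o=ctrl.get_obs();print(o['opening'],o['grasp_force'])"
```

```text
t 20.4 F [-0.2  -0.36  5.82] sd [0.51 0.59 0.45] axial 5.82 TCP [ 0.5618 -0.2873  0.0336] depth mm 115.05 lat [-6.76e+01 -4.25e+02  4.00e-01] d [ 0.0015 -0.0012 -1.    ]
0.35212068102048444 59.63440154213458
```

Call:
servo_tool(steps=[{"dx":0,"dy":0,"dz":0.1,"wx":0,"wy":0,"wz":0},{"dx":0,"dy":0,"dz":0.3,"wx":0,"wy":0,"wz":0},{"dx":0,"dy":0,"dz":0.5,"wx":0,"wy":0,"wz":0},{"dx":0,"dy":0,"dz":0.75,"wx":0,"wy":0,"wz":0},{"dx":0,"dy":0,"dz":1,"wx":0,"wy":0,"wz":0}])

```text
time_s: 20.82
eef_pos: [0.5605, -0.2862, 0.1333]
eef_rot: [-0.001, -0.215, 0.977, 0.001]
wrist_force: [0.2, -0.6, 0.3]
opening: 0.36
grasp_force: 59.4
```

Call:
servo_tool(steps=[{"dx":0.05,"dy":0.15,"dz":0.2,"wx":0,"wy":0,"wz":0},{"dx":0.1,"dy":0.35,"dz":0.4,"wx":0,"wy":0,"wz":0},{"dx":0.15,"dy":0.55,"dz":0.6,"wx":0,"wy":0,"wz":0},{"dx":0.2,"dy":0.75,"dz":0.7,"wx":0,"wy":0,"wz":0},{"dx":0.25,"dy":1,"dz":0.7,"wx":0,"wy":0,"wz":0}])

```text
time_s: 21.23
eef_pos: [0.5876, -0.1872, 0.2064]
eef_rot: [0.002, -0.215, 0.977, -0.002]
wrist_force: [-0.1, -0.8, 0.5]
opening: 0.353
grasp_force: 59.4
```

Call:
servo_tool(steps=[{"dx":0.06,"dy":0.2,"dz":0,"wx":0,"wy":0,"wz":0},{"dx":0.12,"dy":0.4,"dz":0,"wx":0,"wy":0,"wz":0},{"dx":0.18,"dy":0.6,"dz":0,"wx":0,"wy":0,"wz":0},{"dx":0.24,"dy":0.8,"dz":0,"wx":0,"wy":0,"wz":0},{"dx":0.3,"dy":1,"dz":0,"wx":0,"wy":0,"wz":0}])

```text
time_s: 21.65
eef_pos: [0.616, -0.0856, 0.2028]
eef_rot: [-0.0, -0.216, 0.977, 0.0]
wrist_force: [0.6, -0.0, -0.2]
opening: 0.357
grasp_force: 59.4
```

Call:
servo_tool(steps=[{"dx":0.06,"dy":0.2,"dz":0,"wx":0,"wy":0,"wz":0},{"dx":0.12,"dy":0.4,"dz":0,"wx":0,"wy":0,"wz":0},{"dx":0.18,"dy":0.6,"dz":0,"wx":0,"wy":0,"wz":0},{"dx":0.24,"dy":0.8,"dz":0,"wx":0,"wy":0,"wz":0},{"dx":0.275,"dy":0.99,"dz":0,"wx":0,"wy":0,"wz":0}])

```text
time_s: 22.07
eef_pos: [0.6437, 0.0135, 0.2027]
eef_rot: [-0.0, -0.216, 0.976, 0.0]
wrist_force: [0.3, 0.2, -0.5]
opening: 0.357
grasp_force: 59.4
```

Call:
servo_tool(steps=[{"dx":0,"dy":0,"dz":-0.2,"wx":0,"wy":0,"wz":0},{"dx":0,"dy":0,"dz":-0.4,"wx":0,"wy":0,"wz":0},{"dx":0,"dy":0,"dz":-0.6,"wx":0,"wy":0,"wz":0},{"dx":0,"dy":0,"dz":-0.8,"wx":0,"wy":0,"wz":0},{"dx":0,"dy":0,"dz":-0.95,"wx":0,"wy":0,"wz":0}])

```text
time_s: 22.48
eef_pos: [0.6425, 0.0126, 0.1058]
eef_rot: [-0.001, -0.216, 0.976, 0.0]
wrist_force: [-0.0, -0.6, -1.1]
opening: 0.351
grasp_force: 59.4
```

```bash
python3 feel.py
```

```text
t 22.7333 F [-0.38  0.34 -0.98] sd [0.91 0.31 0.62] axial -0.98 TCP [0.6423 0.0125 0.1059] depth mm 42.24 lat [ 1.280e+01 -1.252e+02 -1.000e-01] d [-3.2e-03  5.0e-04 -1.0e+00]
```

Call:
servo_tool(steps=[{"dx":0,"dy":0,"dz":-0.02,"wx":0,"wy":0,"wz":0},{"dx":0,"dy":0,"dz":-0.04,"wx":0,"wy":0,"wz":0},{"dx":0,"dy":0,"dz":-0.055,"wx":0,"wy":0,"wz":0},{"dx":0,"dy":0,"dz":-0.065,"wx":0,"wy":0,"wz":0},{"dx":0,"dy":0,"dz":-0.065,"wx":0,"wy":0,"wz":0}])

```text
time_s: 23.15
eef_pos: [0.6435, 0.0123, 0.1009]
eef_rot: [-0.0, -0.215, 0.977, 0.0]
wrist_force: [0.9, -0.3, 0.1]
opening: 0.355
grasp_force: 59.4
```

```bash
python3 feel.py
```

```text
t 23.4 F [ 0.42  0.2  -0.45] sd [0.71 0.54 0.3 ] axial -0.45 TCP [0.6436 0.0123 0.101 ] depth mm 47.28 lat [  14.2 -125.4    0. ] d [ 0. -0. -1.]
```

Call:
servo_tool(steps=[{"dx":0,"dy":0,"dz":-0.01,"wx":0,"wy":0,"wz":0},{"dx":0,"dy":0,"dz":-0.02,"wx":0,"wy":0,"wz":0},{"dx":0,"dy":0,"dz":-0.028,"wx":0,"wy":0,"wz":0},{"dx":0,"dy":0,"dz":-0.028,"wx":0,"wy":0,"wz":0},{"dx":0,"dy":0,"dz":-0.028,"wx":0,"wy":0,"wz":0}])

```text
time_s: 23.82
eef_pos: [0.6436, 0.0123, 0.0981]
eef_rot: [-0.0, -0.216, 0.977, 0.0]
wrist_force: [-0.5, -0.1, -0.5]
opening: 0.358
grasp_force: 59.4
```

```bash
python3 feel.py
```

```text
t 24.0667 F [-0.07  0.11 -0.75] sd [0.25 0.35 0.51] axial -0.75 TCP [0.6436 0.0123 0.0982] depth mm 50.1 lat [  14.2 -125.4    0. ] d [ 0. -0. -1.]
```

Call:
servo_tool(steps=[{"dx":0,"dy":0,"dz":-0.006,"wx":0,"wy":0,"wz":0},{"dx":0,"dy":0,"dz":-0.006,"wx":0,"wy":0,"wz":0},{"dx":0,"dy":0,"dz":-0.006,"wx":0,"wy":0,"wz":0},{"dx":0,"dy":0,"dz":-0.006,"wx":0,"wy":0,"wz":0},{"dx":0,"dy":0,"dz":-0.006,"wx":0,"wy":0,"wz":0}])

```text
time_s: 24.48
eef_pos: [0.6437, 0.0123, 0.0977]
eef_rot: [0.0, -0.215, 0.977, -0.0]
wrist_force: [1.2, -1.0, 0.9]
opening: 0.357
grasp_force: 59.5
```

Call:
servo_tool(steps=[{"dx":0,"dy":0,"dz":0,"wx":0,"wy":0,"wz":0},{"dx":0,"dy":0,"dz":0,"wx":0,"wy":0,"wz":0},{"dx":0,"dy":0,"dz":0,"wx":0,"wy":0,"wz":0},{"dx":0,"dy":0,"dz":0,"wx":0,"wy":0,"wz":0},{"dx":0,"dy":0,"dz":0,"wx":0,"wy":0,"wz":0}], jaw=0.7)

```text
time_s: 24.9
eef_pos: [0.6436, 0.0123, 0.0976]
eef_rot: [-0.0, -0.215, 0.977, 0.0]
wrist_force: [0.3, -0.5, -0.6]
opening: 0.7
grasp_force: 0.0
```

Call:
servo_tool(steps=[{"dx":0,"dy":0,"dz":0.1,"wx":0,"wy":0,"wz":0},{"dx":0,"dy":0,"dz":0.3,"wx":0,"wy":0,"wz":0},{"dx":0,"dy":0,"dz":0.5,"wx":0,"wy":0,"wz":0},{"dx":0,"dy":0,"dz":0.75,"wx":0,"wy":0,"wz":0},{"dx":0,"dy":0,"dz":1,"wx":0,"wy":0,"wz":0}])

```text
time_s: 25.32
eef_pos: [0.6433, 0.0123, 0.1991]
eef_rot: [-0.0, -0.215, 0.977, 0.0]
wrist_force: [0.6, 0.6, -0.4]
opening: 0.7
grasp_force: 0.0
```

Call:
servo_tool(steps=[{"dx":-0.12,"dy":-0.18,"dz":0.1,"wx":0,"wy":0,"wz":0},{"dx":-0.24,"dy":-0.36,"dz":0.2,"wx":0,"wy":0,"wz":0},{"dx":-0.36,"dy":-0.54,"dz":0.2,"wx":0,"wy":0,"wz":0},{"dx":-0.48,"dy":-0.72,"dz":0.2,"wx":0,"wy":0,"wz":0},{"dx":-0.6,"dy":-0.9,"dz":0.2,"wx":0,"wy":0,"wz":0}])

```text
time_s: 25.73
eef_pos: [0.5833, -0.0785, 0.2189]
eef_rot: [0.001, -0.216, 0.976, -0.0]
wrist_force: [-0.0, -0.5, 0.2]
opening: 0.701
grasp_force: 0.0
```

Call:
servo_tool(steps=[{"dx":-0.12,"dy":-0.18,"dz":0,"wx":0,"wy":0,"wz":0},{"dx":-0.24,"dy":-0.36,"dz":0,"wx":0,"wy":0,"wz":0},{"dx":-0.36,"dy":-0.54,"dz":0,"wx":0,"wy":0,"wz":0},{"dx":-0.48,"dy":-0.72,"dz":0,"wx":0,"wy":0,"wz":0},{"dx":-0.6,"dy":-0.9,"dz":0,"wx":0,"wy":0,"wz":0}], jaw=1)

```text
time_s: 26.15
eef_pos: [0.5231, -0.1686, 0.2186]
eef_rot: [0.0, -0.216, 0.977, -0.0]
wrist_force: [-0.1, 0.3, -0.6]
opening: 0.997
grasp_force: 0.0
```

Call:
servo_tool(steps=[{"dx":-0.1,"dy":-0.18,"dz":0,"wx":0,"wy":0,"wz":0},{"dx":-0.2,"dy":-0.36,"dz":0,"wx":0,"wy":0,"wz":0},{"dx":-0.3,"dy":-0.54,"dz":0,"wx":0,"wy":0,"wz":0},{"dx":-0.4,"dy":-0.72,"dz":0,"wx":0,"wy":0,"wz":0},{"dx":-0.5,"dy":-0.92,"dz":0,"wx":0,"wy":0,"wz":0}])

```text
time_s: 26.57
eef_pos: [0.4732, -0.2604, 0.2186]
eef_rot: [0.0, -0.216, 0.976, -0.0]
wrist_force: [0.5, -0.3, 0.5]
opening: 1.001
grasp_force: 0.0
```

```bash
python3 feel.py; python3 -c "
from h import *
t=cam('top')
print(proj(t,[.6436,.0123,.152]),proj(t,[.4735,-.2595,.088]))
a=t['img'][160:285,235:445];save('mid.png',cv2.resize(a,(798,475),interpolation=cv2.INTER_CUBIC))"
```

```text
t 26.8167 F [-0.24 -0.54  0.06] sd [0.64 1.38 0.29] axial 0.06 TCP [ 0.473  -0.2614  0.2184] depth mm -69.73 lat [-156.3 -399.3    0.4] d [ 5.0e-04 -1.1e-03 -1.0e+00]
(np.float64(291.0449612173496), np.float64(188.35689322859787)) (np.float64(389.09088457385076), np.float64(253.11184356925702))
```

View pics/mid.png

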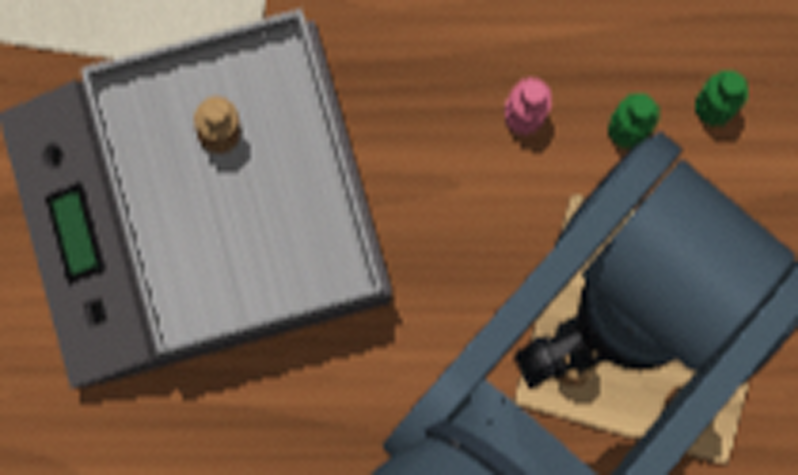

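The first roller stands upright in the tray at crop (217,122), full px about (292,192). Now the second one, at (0.4735, -0.2595).

Call:
servo_tool(steps=[{"dx":0,"dy":0,"dz":-0.15,"wx":0,"wy":0,"wz":0},{"dx":0,"dy":0,"dz":-0.35,"wx":0,"wy":0,"wz":0},{"dx":0,"dy":0,"dz":-0.55,"wx":0,"wy":0,"wz":0},{"dx":0,"dy":0,"dz":-0.75,"wx":0,"wy":0,"wz":0},{"dx":0,"dy":0,"dz":-0.9,"wx":0,"wy":0,"wz":0}])

```text
time_s: 27.28
eef_pos: [0.4736, -0.2582, 0.1261]
eef_rot: [-0.0, -0.216, 0.976, 0.001]
wrist_force: [0.8, -0.5, -0.3]
opening: 1.0
grasp_force: 0.0
```

Call:
servo_tool(steps=[{"dx":0,"dy":0,"dz":-0.2,"wx":0,"wy":0,"wz":0},{"dx":0,"dy":0,"dz":-0.4,"wx":0,"wy":0,"wz":0},{"dx":0,"dy":0,"dz":-0.6,"wx":0,"wy":0,"wz":0},{"dx":0,"dy":0,"dz":-0.8,"wx":0,"wy":0,"wz":0},{"dx":0,"dy":0,"dz":-0.92,"wx":0,"wy":0,"wz":0}])

```text
time_s: 27.7
eef_pos: [0.4732, -0.258, 0.0336]
eef_rot: [-0.001, -0.216, 0.976, 0.001]
wrist_force: [-0.1, -0.3, -0.3]
opening: 1.001
grasp_force: 0.0
```

Call:
servo_tool(steps=[{"dx":0,"dy":0,"dz":0,"wx":0,"wy":0,"wz":0},{"dx":0,"dy":0,"dz":0,"wx":0,"wy":0,"wz":0},{"dx":0,"dy":0,"dz":0,"wx":0,"wy":0,"wz":0},{"dx":0,"dy":0,"dz":0,"wx":0,"wy":0,"wz":0},{"dx":0,"dy":0,"dz":0,"wx":0,"wy":0,"wz":0}], jaw=0.55)

```text
time_s: 28.12
eef_pos: [0.4745, -0.2604, 0.0369]
eef_rot: [0.001, -0.216, 0.976, -0.001]
wrist_force: [-0.1, 0.1, 0.6]
opening: 0.549
grasp_force: 0.0
```

Call:
servo_tool(steps=[{"dx":0,"dy":0,"dz":0,"wx":0,"wy":0,"wz":0},{"dx":0,"dy":0,"dz":0,"wx":0,"wy":0,"wz":0},{"dx":0,"dy":0,"dz":0,"wx":0,"wy":0,"wz":0},{"dx":0,"dy":0,"dz":0,"wx":0,"wy":0,"wz":0},{"dx":0,"dy":0,"dz":0,"wx":0,"wy":0,"wz":0}], jaw=0)

```text
time_s: 28.53
eef_pos: [0.4742, -0.2602, 0.0367]
eef_rot: [0.0, -0.215, 0.977, -0.001]
wrist_force: [-0.5, 1.7, 6.2]
opening: 0.356
grasp_force: 59.1
```

```bash
python3 feel.py
```

```text
t 28.7833 F [-1.03  1.19  6.02] sd [0.43 0.31 0.21] axial 6.02 TCP [ 0.4742 -0.2602  0.0367] depth mm 111.8 lat [-1.553e+02 -3.979e+02  2.000e-01] d [ 0.0011 -0.001  -1.    ]
```

Call:
servo_tool(steps=[{"dx":0,"dy":0,"dz":0.1,"wx":0,"wy":0,"wz":0},{"dx":0,"dy":0,"dz":0.3,"wx":0,"wy":0,"wz":0},{"dx":0,"dy":0,"dz":0.5,"wx":0,"wy":0,"wz":0},{"dx":0,"dy":0,"dz":0.75,"wx":0,"wy":0,"wz":0},{"dx":0,"dy":0,"dz":1,"wx":0,"wy":0,"wz":0}])

```text
time_s: 29.2
eef_pos: [0.4732, -0.2594, 0.1369]
eef_rot: [-0.0, -0.215, 0.977, 0.0]
wrist_force: [0.8, -0.3, -0.2]
opening: 0.353
grasp_force: 59.3
```

Call:
servo_tool(steps=[{"dx":0.05,"dy":0.15,"dz":0.2,"wx":0,"wy":0,"wz":0},{"dx":0.1,"dy":0.3,"dz":0.4,"wx":0,"wy":0,"wz":0},{"dx":0.15,"dy":0.45,"dz":0.6,"wx":0,"wy":0,"wz":0},{"dx":0.2,"dy":0.6,"dz":0.7,"wx":0,"wy":0,"wz":0},{"dx":0.27,"dy":0.8,"dz":0.7,"wx":0,"wy":0,"wz":0}])

```text
time_s: 29.62
eef_pos: [0.5021, -0.1806, 0.2096]
eef_rot: [0.002, -0.215, 0.977, -0.002]
wrist_force: [0.8, -0.8, -0.2]
opening: 0.351
grasp_force: 59.3
```

Call:
servo_tool(steps=[{"dx":0.05,"dy":0.17,"dz":0,"wx":0,"wy":0,"wz":0},{"dx":0.11,"dy":0.34,"dz":0,"wx":0,"wy":0,"wz":0},{"dx":0.16,"dy":0.51,"dz":0,"wx":0,"wy":0,"wz":0},{"dx":0.22,"dy":0.68,"dz":0,"wx":0,"wy":0,"wz":0},{"dx":0.28,"dy":0.84,"dz":0,"wx":0,"wy":0,"wz":0}])

```text
time_s: 30.03
eef_pos: [0.5286, -0.0947, 0.2063]
eef_rot: [0.0, -0.215, 0.977, -0.0]
wrist_force: [-1.2, 0.9, -0.6]
opening: 0.353
grasp_force: 59.3
```

Call:
servo_tool(steps=[{"dx":0.05,"dy":0.17,"dz":0,"wx":0,"wy":0,"wz":0},{"dx":0.11,"dy":0.34,"dz":0,"wx":0,"wy":0,"wz":0},{"dx":0.16,"dy":0.51,"dz":0,"wx":0,"wy":0,"wz":0},{"dx":0.22,"dy":0.68,"dz":0,"wx":0,"wy":0,"wz":0},{"dx":0.28,"dy":0.84,"dz":0,"wx":0,"wy":0,"wz":0}])

```text
time_s: 30.45
eef_pos: [0.5566, -0.0108, 0.2063]
eef_rot: [0.0, -0.215, 0.977, -0.0]
wrist_force: [-0.4, 0.3, -0.6]
opening: 0.356
grasp_force: 59.3
```

Call:
servo_tool(steps=[{"dx":0,"dy":0,"dz":-0.2,"wx":0,"wy":0,"wz":0},{"dx":0,"dy":0,"dz":-0.4,"wx":0,"wy":0,"wz":0},{"dx":0,"dy":0,"dz":-0.6,"wx":0,"wy":0,"wz":0},{"dx":0,"dy":0,"dz":-0.8,"wx":0,"wy":0,"wz":0},{"dx":0,"dy":0,"dz":-0.97,"wx":0,"wy":0,"wz":0}])

```text
time_s: 30.87
eef_pos: [0.5562, -0.0116, 0.1079]
eef_rot: [-0.0, -0.216, 0.976, 0.0]
wrist_force: [0.1, 0.2, -1.1]
opening: 0.353
grasp_force: 59.3
```

Call:
servo_tool(steps=[{"dx":0,"dy":0,"dz":0,"wx":0,"wy":0,"wz":0},{"dx":0,"dy":0,"dz":0,"wx":0,"wy":0,"wz":0},{"dx":0,"dy":0,"dz":0,"wx":0,"wy":0,"wz":0},{"dx":0,"dy":0,"dz":0,"wx":0,"wy":0,"wz":0},{"dx":0,"dy":0,"dz":0,"wx":0,"wy":0,"wz":0}])

```text
time_s: 31.28
eef_pos: [0.5576, -0.012, 0.1102]
eef_rot: [0.001, -0.215, 0.977, -0.001]
wrist_force: [-0.2, -0.7, -0.3]
opening: 0.355
grasp_force: 59.4
```

```bash
python3 feel.py
```

```text
t 31.5333 F [ 0.21  0.11 -0.57] sd [0.65 0.36 0.49] axial -0.57 TCP [ 0.5571 -0.0118  0.1094] depth mm 38.83 lat [ -72.2 -149.6   -0. ] d [ 1.3e-03 -3.0e-04 -1.0e+00]
```

Lowering the last 8.5 mm.

Call:
servo_tool(steps=[{"dx":0,"dy":0,"dz":-0.025,"wx":0,"wy":0,"wz":0},{"dx":0,"dy":0,"dz":-0.05,"wx":0,"wy":0,"wz":0},{"dx":0,"dy":0,"dz":-0.07,"wx":0,"wy":0,"wz":0},{"dx":0,"dy":0,"dz":-0.08,"wx":0,"wy":0,"wz":0},{"dx":0,"dy":0,"dz":-0.08,"wx":0,"wy":0,"wz":0}])

```text
time_s: 31.95
eef_pos: [0.5566, -0.0117, 0.1008]
eef_rot: [-0.0, -0.216, 0.977, 0.0]
wrist_force: [-2.2, 0.4, 3.7]
opening: 0.356
grasp_force: 59.8
```

```bash
python3 feel.py
```

```text
t 32.2 F [-1.88  0.89  4.16] sd [0.32 0.35 0.46] axial 4.16 TCP [ 0.5566 -0.0116  0.1007] depth mm 47.56 lat [ -72.8 -149.3    0. ] d [-3.e-04  1.e-04 -1.e+00]
```

Firm contact with the tray floor at about 4 N. Releasing and lifting clear.

Call:
servo_tool(steps=[{"dx":0,"dy":0,"dz":0.003,"wx":0,"wy":0,"wz":0},{"dx":0,"dy":0,"dz":0.003,"wx":0,"wy":0,"wz":0},{"dx":0,"dy":0,"dz":0.003,"wx":0,"wy":0,"wz":0},{"dx":0,"dy":0,"dz":0.003,"wx":0,"wy":0,"wz":0},{"dx":0,"dy":0,"dz":0.003,"wx":0,"wy":0,"wz":0}], jaw=0.7)

```text
time_s: 32.62
eef_pos: [0.5566, -0.0118, 0.1007]
eef_rot: [-0.0, -0.215, 0.977, 0.0]
wrist_force: [-0.0, -0.3, -0.5]
opening: 0.703
grasp_force: 0.0
```

Call:
servo_tool(steps=[{"dx":0,"dy":0,"dz":0.1,"wx":0,"wy":0,"wz":0},{"dx":0,"dy":0,"dz":0.3,"wx":0,"wy":0,"wz":0},{"dx":0,"dy":0,"dz":0.5,"wx":0,"wy":0,"wz":0},{"dx":0,"dy":0,"dz":0.75,"wx":0,"wy":0,"wz":0},{"dx":0,"dy":0,"dz":1,"wx":0,"wy":0,"wz":0}])

```text
time_s: 33.03
eef_pos: [0.5563, -0.0116, 0.2023]
eef_rot: [-0.0, -0.215, 0.977, 0.0]
wrist_force: [0.8, -0.3, 0.6]
opening: 0.699
grasp_force: 0.0
```

Call:
servo_tool(steps=[{"dx":-0.2,"dy":0,"dz":0.1,"wx":0,"wy":0,"wz":0},{"dx":-0.4,"dy":0,"dz":0.2,"wx":0,"wy":0,"wz":0},{"dx":-0.6,"dy":0,"dz":0.3,"wx":0,"wy":0,"wz":0},{"dx":-0.8,"dy":0,"dz":0.4,"wx":0,"wy":0,"wz":0},{"dx":-1,"dy":0,"dz":0.5,"wx":0,"wy":0,"wz":0}])

```text
time_s: 33.45
eef_pos: [0.4557, -0.0117, 0.2521]
eef_rot: [0.0, -0.216, 0.977, -0.0]
wrist_force: [0.1, -0.3, 0.7]
opening: 0.699
grasp_force: 0.0
```

```bash
python3 -c "
from h import *
t=cam('top');s=cam('scene')
a=cv2.resize(t['img'][150:290,120:500],(798,294));b=cv2.resize(s['img'][160:360,100:480],(558,294))
save('end.png',np.vstack([a,np.pad(b,((0,0),(0,240),(0,0)))]))"
```

```text
(no output)
```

View pics/end.png

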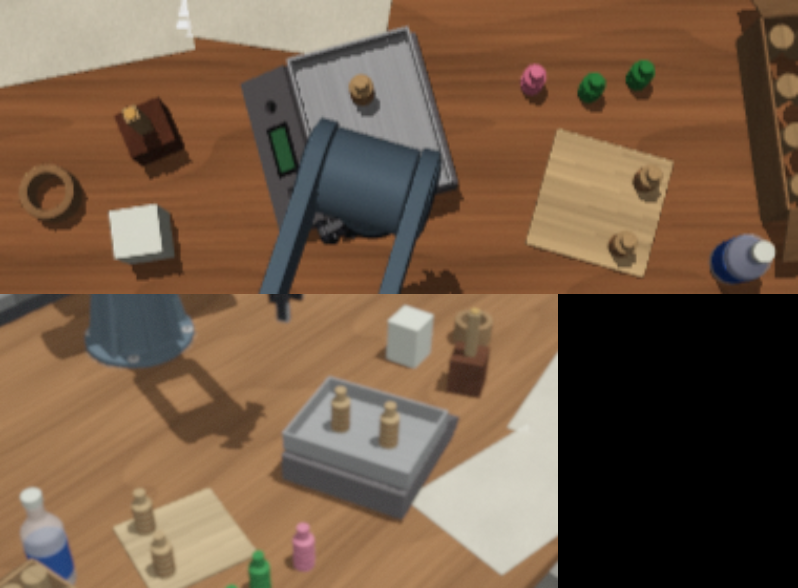

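Two rollers stand upright in the tray, at lower crop (340,410) and (389,425). The other two still stand on the board. The stylus is home, and the carton, tape and bottle are undisturbed. Handing in.

```bash
python3 -c "
from h import *
print(workorder.hand_in())"
```

```text
the job is handed in; nothing more can be done
None
```

The job is handed in at about 33 s; the hand-in call returned no verdict. I held the zero button fully down (about 6.4 N) for over half a second, put the stylus back home in its stand, and stood two rollers upright in the tray without disturbing anything else.

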